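# Clamp a bearing with the click knob

## Robot

A 7-joint arm with a two-finger parallel gripper is mounted at the origin on the work surface; the furniture and walls round the work are solid. World frame = base frame: x ahead of the robot, y to its left, z up, the work surface at z = 0. Lengths are in mm, angles in rad, forces in N, time in s.
With the tool pointing down it reaches from about 400 to 875 mm from the base axis. Payload 4.4 kg.
Tool frame: the origin (TCP) lies midway between the tips of the shut fingers; the grasp point (between the pads) lies 19 mm behind it; x points along the fingers, z is the direction in which the jaws open and shut, and the axes are right-handed (so a half turn about x gives the same grasp; the last joint's range is limited). The gripper opens to 85 mm and grips with 20 to 120 N. Pads are 22 mm wide; open, the fingers measure 114 mm over their backs; the gripper's body (76 mm by 85 mm) begins 54 mm behind the grasp point. The pads swing forward as they close: fully open they stand 13 mm farther back than shut.
Start: joints at [1.237, 0.628, 0.038, 1.517, -0.027, 0.996, -0.02], TCP at [172.024, -626.838, 231.313] pointing down, gripper open.
Joint ranges: [-3.06, 3.06], [-0.37, 2.12], [-1.25, 1.32], [0.18, 2.47], [-1.1, 4.24], [0.23, 1.98], [-2.94, 2.94]. Speed limits (rad/s): [2.57, 2.57, 3.14, 3.14, 3.14, 3.14, 3.14].

## Interface

Orientations are given as [roll, pitch, yaw] about the fixed x, y, z axes, in that order (R = Rz(yaw) Ry(pitch) Rx(roll)).
In Python, from cell import ctrl gives the robot as it stands. The module is installed in compiled form; this text tells all that it offers.
- The arm moves only by the tool servo_tool, never from a script. Its argument "rows" is a list of rows, each an object of numbers: "dx", "dy", "dz": the shift along the tool's x, y, z in units of 750 mm (1.0 is 750 mm); "wx", "wy", "wz": the turn, a rotation vector about the tool's x, y, z in units of 6 degrees (1.0 is 6 degrees); "fingers": the closure, from 0 (fully open) to 1 (shut). In form: [{"dx": .., "dy": .., "dz": .., "wx": .., "wy": .., "wz": .., "fingers": ..}, ...]. A call has 1 to 5 rows; each row shifts and turns the commanded pose from where the row before left it, along the tool's axes as they then stand; what a row does not reach is not made up. A row lasts 1/8 s, in which the tool goes at most 62.5 mm and 10.7 degrees, less where a joint would pass 70% of its speed; a pose out of reach is approached as far as the arm can. A call with a number of a shift or a turn outside -1 to 1 is refused whole. A call with a gripper value outside its range is refused whole. The fingers move at their own pace and stop on an object; the grip force is fixed at half the most. Time passes only in rows, so rows that do not move let the fingers close. It gives the time, the measured TCP pose, the force and the opening at its end, in the units of the state.
- ctrl.read_state(): the state, without advancing time (a new reading comes with each control period).
- ctrl.get_image(name): name is "side" or "top" or "wrist"; returns the picture (480x640x3 uint8, red, green, blue); there is no depth.
- ctrl.camera_info(name): a dict with "fovy" (degrees; the focal length in pixels is half the picture's height over the tangent of half this angle, whatever the lens; pixels are square), "cx", "cy" (the principal point, pixels), "R" (3x3) and "t" (3): a world point X has camera coordinates R X + t. Camera axes: x right, y down, z forward; pixel columns grow to the right and rows downward; lengths in mm; the calibration is good to about 2 mm. A picture is of the moment at which its call begins: read the wrist's pose just before it. camera_info takes no time and is no camera call; for the wrist camera it gives the pose at the moment of the call.
- ctrl.finish_job(): hands the job in, once; it reports no verdict.
Trained networks look in the newest picture that a camera, given by its name, has taken for a name from the list of things; names that differ only in an ending like _2 or _b are one class to them, and where a whole thing is asked for, a point or a joint stands for the part that bears it (a point fixed in the world has none). Each returns a list of dicts, best first, with "conf" (0 to 1); they miss things now and then, are a little off and sometimes report something else, mostly with a low value. They report only what shows in the picture. A call takes as long as a camera call. They do not tell look-alikes from the thing itself.
- ctrl.search_frame(label, camera): "extent" ([centre column, centre row, width, height] in pixels, round what is visible of it).
- ctrl.silhouettes(label, camera): "region" (480x640 bool, what is visible of it) and "extent" ([centre column, centre row, width, height] in pixels, round what is visible of it).
- ctrl.mark_of(label, camera): "point" ([column, row] in pixels: a listed point, or the origin of a listed thing).
The state is a dict: "clock": time; "qpos": joint angles; "qd": joint speeds; "tau": joint torques, N m; "eef_pos": TCP position; "tool_rot": TCP orientation; "force": force on the tool from outside, world axes, zero at the start; "torque": the same for the moment, N m; "width": finger opening in mm.
Only numpy, scipy, OpenCV 4.12 (cv2) and the standard library are available. Lean on these libraries where they do the work, as an engineer would, in place of code of your own. Each camera call takes 0.05 s, during which the arm holds its last target.

## Task

Swing the clamp arm of the small fixture over the bearing, gently up against its stop. Then turn the black knob on the arm clockwise until its ratchet slips and you have felt two or three clicks, stop there and let go, so that the pad stays pressed on the bearing. The fixture only stands on the bench, so do not shove it, and leave the other things where they lie.

Things in the scene. Friction and masses are not known exactly. Their poses are not given: they have to be found in the camera images.
- fixture: Dark steel plate 150 x 110 x 16 mm, loose on the bench, 2.9 kg in all; slides at some 12 to 20 N. Origin: centre of its underside; x along its long edge, z up. Bearing nest (three pins) on its -x half, pivot post on its +x half, stop pillar (14 x 12 mm, top 66 mm up) on the arm's +y side. (A drawer cabinet 0.25 m high stands 0.6 m out, 20 degrees right of ahead: keep clear of it.)
- nest (a point): Centre of the bearing nest, on top of the plate, 16 mm above the bench, 30 mm from the fixture's origin towards its -x.
- bearing: Steel ball bearing, 52 mm across, 15 mm high, lying loose in the nest between the pins (2 mm play). Origin: centre of its underside. Turning the knob clockwise 0.6 to 3 rad, differing each time, brings the brass pad under the arm (34 mm across) down on it, 16 mm a turn; the screw holds by itself.
- swing_arm: Clamp arm, turning on the upright post, 55 mm from the plate's centre. Origin: on the pivot axis, 54 mm above the bench; its -x points along the arm to the knob. Aluminium bar 22 mm wide, 54 to 68 mm above the bench, sides free from 20 to 66 mm from the pivot. Starts 0.7 to 1.2 rad open; closes clockwise from above, to the stop where it is parallel to the plate's x. About 5 N pushes it at 42 mm.
- knob_grip (a point): Point on the upright axis of the black wing knob at the arm's end, 85 mm from the pivot, over the nest's centre when closed; 108 mm above the bench, 9 mm below the knob's top. Wing: 44 mm long (the point's x), 13 mm thick (its y), 88 to 117 mm above the bench, on a disc 40 mm across (82 to 88 mm). The steel collar with a pointer lug below it (71 to 81 mm) turns with the screw.
- knob (a joint): Slip of knob on collar, rad: 0 at the start and while the screw runs (0.13 N m); it grows as the ratchet slips on clockwise turning (collar then stands still): a click each 0.524 rad, felt while turning as torque swinging between 0.10 and 0.22 N m. With the hand at a standstill the torque eases: to about 0.1 while the screw still runs, nearer 0 once the ratchet slips. Turned back, slip undoes first.
- small_bearing: Bystander: smaller bearing, 42 mm across, 12 mm high, beside the fixture. Origin: centre of its underside.
- tape_measure: Bystander: yellow tape measure, 67 x 84 x 29 mm. Origin: centre of its underside.
- bolt: Bystander: steel bolt lying along its y, 24 x 64 x 21 mm. Origin: centre of its underside.
Not all that is in view belongs to the job. Leave any green or turquoise look-alike of the bearing alone.

How it is judged (in metres and radians):
On the way, in this order (a step that is already met when the one before it is completed fails the run):
1. the arm lies against its stop, over the bearing, before the ratchet has slipped (horizontal distance between knob_grip and nest below 0.006 m and value of joint knob below 0.3 rad), for 0.2 s.
2. the ratchet has slipped past a click while the pad presses on the bearing (horizontal distance between knob_grip and nest below 0.006 m and horizontal distance between bearing and nest below 0.005 m and value of joint knob above 0.5 rad and contact force between swing_arm and bearing above 8 N), for 0.2 s.
At the end, for the whole second after the job is handed in: The arm is at its stop, its knob within 6 mm of being over the nest's centre, the bearing within 5 mm of the nest's centre, the arm's pad presses on it with more than 8 N, and the ratchet has slipped between 0.5 and 1.85 rad in all (one to three clicks) (all of step 2 and value of joint knob below 1.85 rad); the robot touches nothing.
It fails at once if the ratchet is overrun: more than three clicks (1.85 rad of slip) (value of joint knob above 1.85 rad).
It fails at once if the fixture is shoved more than 10 mm (distance of any of fixture, nest from where it was at the start of the episode above 0.01 m).
It fails at once if a bystander is moved more than 20 mm (distance of any of small_bearing, tape_measure, bolt from where it was at the start of the episode above 0.02 m).
It also fails if it takes over 72 s, if anything falls off the work surface, if the arm or the gripper's body presses on something with over 40 N, if the wrist force passes 120 N, or if a joint passes its speed limit or range.

## Working session

There is one attempt and no reset: what is moved stays moved. The work goes in short steps, Python scripts to look and compute and a tool call to move; the robot and the scene stay as the last step left them, time stands still between calls to the robot, and variables do not carry over. Pictures are saved under pics/ and viewed, and the job is handed in when it is done.

Besides the shell and the picture viewer there is one more tool, called after ">>>" by a JSON object that holds its "method" and its "body", one argument or row to a line. servo_tool: Moves the arm, as the interface text tells. Its arguments: {"type":"object","properties":{"rows":{"type":"array"}},"required":["rows"]}

```bash
mkdir -p pics; cat > h.py <<'E'
import numpy as np, cv2
from cell import ctrl
from scipy.spatial.transform import Rotation as Rn
def info(n):
    i=ctrl.camera_info(n); f=240/np.tan(np.radians(i['fovy'])/2)
    return f,i['cx'],i['cy'],np.array(i['R']),np.array(i['t'])
def proj(X,n):
    f,cx,cy,R,t=info(n); c=R@np.array(X,float)+t
    return np.array([cx+f*c[0]/c[2],cy+f*c[1]/c[2]])
def ray(p,z,n):
    f,cx,cy,R,t=info(n); d=R.T@np.array([(p[0]-cx)/f,(p[1]-cy)/f,1]); o=-R.T@t
    return o+d*(z-o[2])/d[2]
def save(n,fn):
    im=ctrl.get_image(n); cv2.imwrite('pics/'+fn,im[:,:,::-1]); return im
def st():
    s=ctrl.read_state(); print({k:np.round(v,3).tolist() for k,v in s.items() if k!='qd' and k!='tau'})
E
python3 - <<'E'
from h import *
st()
for c in ['side','top','wrist']:
    save(c,c+'0.png'); i=ctrl.camera_info(c); print(c,i)
for c in ['top','side','wrist']:
    for l in ['fixture','nest','bearing','swing_arm','knob_grip','small_bearing','tape_measure','bolt']:
        try: print(c,l,[(np.round(d['point']).tolist(),round(d['conf'],2)) for d in ctrl.mark_of(l,c)][:3])
        except Exception as e: print(c,l,e)
st()
E
```

```text
{'clock': 0.0, 'qpos': [1.237, 0.629, 0.038, 1.518, -0.027, 0.996, -0.02], 'eef_pos': [171.829, -626.225, 230.407], 'tool_rot': [-3.115, 1.569, 1.865], 'force': [-0.05, -0.168, -0.278], 'torque': [0.064, 0.022, 0.006], 'width': 85.613}
side {'fovy': 44.439129951309624, 'cx': 307.53749400368906, 'cy': 247.05276578424304, 'R': array([[ 0.88588075, -0.46391208,  0.00093904],
       [-0.25402809, -0.48678063, -0.83577171],
       [ 0.3881817 ,  0.74015552, -0.54907629]]), 't': array([-282.80019239,  305.38541414,  549.38843379])}
top {'fovy': 51.51327006713675, 'cx': 323.3419787683358, 'cy': 235.78813927245724, 'R': array([[-0.0180358 , -0.99974156, -0.01383926],
       [-0.98690814,  0.02001963, -0.16003607],
       [ 0.16027177,  0.0107717 , -0.98701415]]), 't': array([243.76066386, 412.16919698, 886.30534054])}
wrist {'fovy': 64.24955297295101, 'cx': 322.95384195399225, 'cy': 243.37243772720413, 'R': array([[ 0.26497957, -0.96425309, -0.0013468 ],
       [-0.91273653, -0.25127261,  0.32213989],
       [-0.3109628 , -0.08413122, -0.94669112]]), 't': array([-649.73632092,  -41.72245959,
[... 485 characters left out ...]
.88)]
side bearing [([331.0, 295.0], 0.95), ([200.0, 340.0], 0.68), ([254.0, 357.0], 0.63)]
side swing_arm [([372.0, 252.0], 0.83)]
side knob_grip [([393.0, 250.0], 0.62)]
side small_bearing [([261.0, 310.0], 0.74)]
side tape_measure [([288.0, 265.0], 0.78), ([310.0, 353.0], 0.62)]
side bolt [([314.0, 349.0], 0.88)]
wrist fixture []
wrist nest []
wrist bearing []
wrist swing_arm []
wrist knob_grip []
wrist small_bearing []
wrist tape_measure []
wrist bolt []
{'clock': 1.35, 'qpos': [1.237, 0.628, 0.038, 1.517, -0.027, 0.996, -0.02], 'eef_pos': [172.005, -626.833, 231.277], 'tool_rot': [2.536, 1.571, 1.233], 'force': [-0.553, -0.17, -0.348], 'torque': [0.019, -0.011, -0.011], 'width': 85.297}
```

View images.

View pics/top0.png

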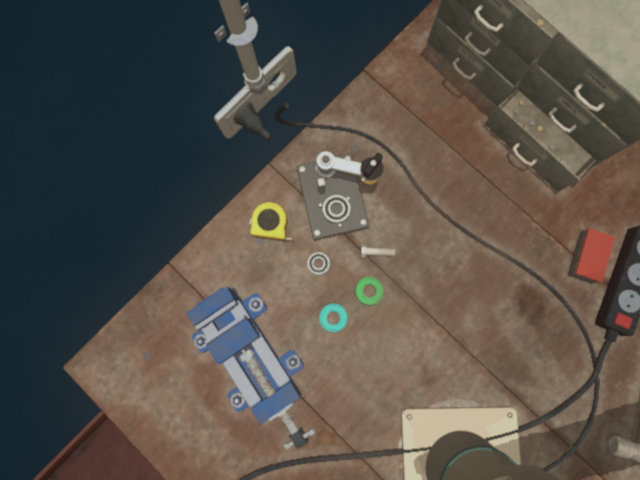

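View pics/side0.png

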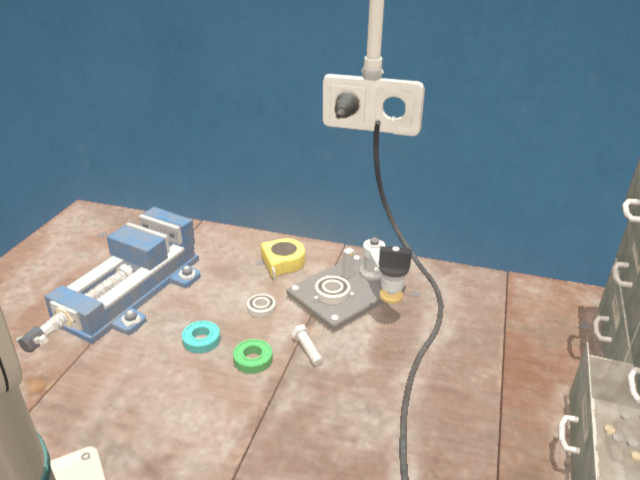

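```bash
python3 - <<'E'
from h import *
t=cv2.imread('pics/top0.png'); s=cv2.imread('pics/side0.png')
a=cv2.resize(t[110:335,230:430],None,fx=2,fy=2,interpolation=cv2.INTER_CUBIC)
b=cv2.resize(s[190:390,180:430],None,fx=1.6,fy=1.6,interpolation=cv2.INTER_CUBIC)
H=max(a.shape[0],b.shape[0]); o=np.zeros((H,800,3),np.uint8); o[:a.shape[0],:400]=a;o[:b.shape[0],400:]=b
cv2.imwrite('pics/crop0.png',o)
for l,pt,ps,z in [('nest',(338,205),(329,294),16),('bearing',(337,209),(331,295),16),('fix',(333,197),(347,294),0),('arm',(322,162),(372,252),54),('knob',(371,164),(393,250),108),('small',(317,266),(261,310),0),('tape',(273,224),(288,265),0),('bolt',(375,253),(314,349),0)]:
    print(l,ray(pt,z,'top').round(1),ray(ps,z,'side').round(1))
E
```

```text
nest [478.8 207.   16. ] [466.6 212.2  16. ]
bearing [471.  209.1  16. ] [468.  208.7  16. ]
fix [498.5 216.    0. ] [501.5 217.1   0. ]
arm [552.6 235.6  54. ] [552.1 230.9  54. ]
knob [529.8 149.8 108. ] [533.7 155.1 108. ]
small [364.4 249.3   0. ] [368.5 243.1   0. ]
tape [447.5 333.1   0. ] [455.1 329.    0. ]
bolt [387.1 138.2   0. ] [398.9 133.1   0. ]
```

View pics/crop0.png

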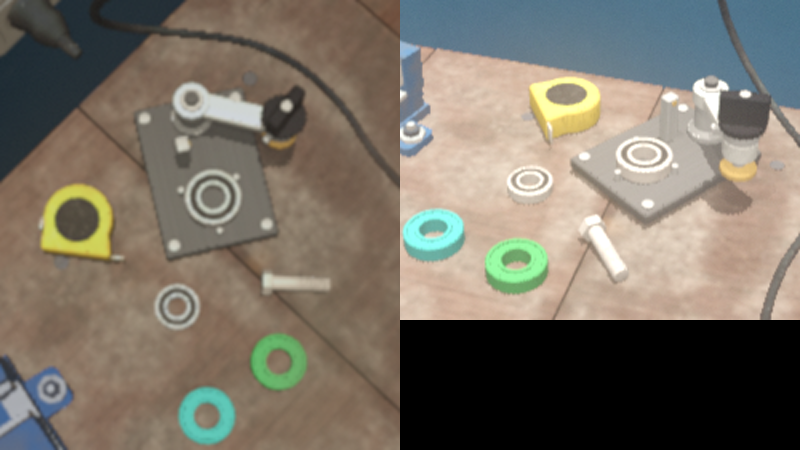

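```bash
cat >> h.py <<'E'
def tool():
    s=ctrl.read_state(); r=s['tool_rot']; R=Rn.from_euler('xyz',r).as_matrix(); return np.array(s['eef_pos']),R
def rel(target,yawdeg=None):
    """delta to world target in tool units"""
    p,R=tool(); d=R.T@(np.array(target,float)-p); print('total tool delta units',(d/750).round(4), 'y axis',R[:,1].round(3),'z axis',R[:,2].round(3),'x',R[:,0].round(3))
E
python3 - <<'E'
from h import *
st(); print(ctrl.read_state()['clock'])
p,R=tool(); print(R.round(3))
for q in [(470,140),(560,190),(430,50)]:
    print(q, ray(q,0,'top').round(),ray(q,250,'top').round())
for w in [(330,-330,380),(430,-20,400),(480,150,380)]: rel(w)
f,cx,cy,Rc,t=info('wrist'); print('cam pos in tool', R.T@(-Rc.T@t-p), R.T@Rc.T[:,2])
E
```

```text
{'clock': 1.35, 'qpos': [1.237, 0.628, 0.038, 1.517, -0.027, 0.996, -0.02], 'eef_pos': [172.005, -626.833, 231.277], 'tool_rot': [2.536, 1.571, 1.233], 'force': [-0.553, -0.17, -0.348], 'torque': [0.019, -0.011, -0.011], 'width': 85.297}
1.35
[[ 0.     0.964  0.265]
 [ 0.     0.265 -0.964]
 [-1.     0.    -0.   ]]
(470, 140) [608. -57.   0.] [519.  18. 250.]
(560, 190) [ 503. -224.    0.] [ 441. -105.  250.]
(430, 50) [802.  12.   0.] [661.  68. 250.]
total tool delta units [-0.1983  0.3079 -0.3259] y axis [0.964 0.265 0.   ] z axis [ 0.265 -0.964 -0.   ] x [ 0.  0. -1.]
total tool delta units [-0.2249  0.5458 -0.6893] y axis [0.964 0.265 0.   ] z axis [ 0.265 -0.964 -0.   ] x [ 0.  0. -1.]
total tool delta units [-0.1982  0.6701 -0.8902] y axis [0.964 0.265 0.   ] z axis [ 0.265 -0.964 -0.   ] x [ 0.  0. -1.]
cam pos in tool [-141.79433334   83.1691658     0.46892601] [ 9.46695609e-01 -3.22129398e-01  2.73545809e-04]
```

>>> {"method": "servo_tool", "body": {
  "rows": [
    {"dx": -0.05, "dz": -0.05, "wx": -0.6, "fingers": 0},
    {"dx": -0.05, "dz": -0.05, "wx": -0.6, "fingers": 0},
    {"dx": -0.05, "dz": -0.05, "wx": -0.6, "fingers": 0},
    {"dx": -0.05, "dz": -0.05, "wx": -0.6, "fingers": 0},
    {"dx": -0.03, "dz": -0.07, "wx": -0.9, "fingers": 0}
  ]
}}

```text
schema error: expected keys dx, dy, dz, wx, wy, wz, fingers
```

>>> {"method": "servo_tool", "body": {
  "rows": [
    {"dz": -0.075, "dy": -0.01, "wx": -1, "fingers": 0},
    {"dz": -0.075, "dy": -0.01, "wx": -1, "fingers": 0},
    {"dz": -0.075, "dy": -0.01, "wx": -1, "fingers": 0},
    {"dz": -0.075, "dy": -0.01, "wx": -1, "fingers": 0},
    {"dz": -0.075, "dy": -0.01, "wx": -1, "fingers": 0}
  ]
}}

```text
schema error: expected keys dx, dy, dz, wx, wy, wz, fingers
```

>>> {"method": "servo_tool", "body": {
  "rows": [
    {"dx": -0.05, "dy": 0, "dz": -0.05, "wx": -0.6, "wy": 0, "wz": 0, "fingers": 0},
    {"dx": -0.05, "dy": 0, "dz": -0.05, "wx": -0.6, "wy": 0, "wz": 0, "fingers": 0},
    {"dx": -0.05, "dy": 0, "dz": -0.05, "wx": -0.6, "wy": 0, "wz": 0, "fingers": 0},
    {"dx": -0.05, "dy": 0, "dz": -0.05, "wx": -0.6, "wy": 0, "wz": 0, "fingers": 0},
    {"dx": -0.03, "dy": 0, "dz": -0.07, "wx": -0.9, "wy": 0, "wz": 0, "fingers": 0}
  ]
}}

```text
clock: 1.98
eef_pos: [93.0, -441.2, 405.7]
tool_rot: [-0.35, 1.567, -1.304]
force: [-0.6, -0.7, 0.5]
width: 85.3
```

>>> {"method": "servo_tool", "body": {
  "rows": [
    {"dx": 0, "dz": -0.075, "dy": -0.01, "wx": -1, "wy": 0, "wz": 0, "fingers": 0},
    {"dx": 0, "dz": -0.075, "dy": -0.01, "wx": -1, "wy": 0, "wz": 0, "fingers": 0},
    {"dx": 0, "dz": -0.075, "dy": -0.01, "wx": -1, "wy": 0, "wz": 0, "fingers": 0},
    {"dx": 0, "dz": -0.075, "dy": -0.01, "wx": -1, "wy": 0, "wz": 0, "fingers": 0},
    {"dx": 0, "dz": -0.075, "dy": -0.01, "wx": -1, "wy": 0, "wz": 0, "fingers": 0}
  ]
}}

```text
clock: 2.6
eef_pos: [-137.5, -278.0, 404.2]
tool_rot: [-1.143, 1.569, -1.573]
force: [-0.4, -0.6, -0.7]
width: 85.5
```

```bash
python3 - <<'E'
from h import *
st(); rel((480,130,360))
E
```

```text
{'clock': 2.6, 'qpos': [1.644, -0.097, 0.264, 2.034, 0.026, 1.199, 1.468], 'eef_pos': [-137.494, -278.017, 404.213], 'tool_rot': [-1.143, 1.569, -1.573], 'force': [-0.435, -0.602, -0.736], 'torque': [-0.095, 0.012, 0.036], 'width': 85.509}
total tool delta units [0.0579 0.8378 0.5217] y axis [ 0.417  0.909 -0.002] z axis [ 0.909 -0.417  0.001] x [-0.    -0.002 -1.   ]
```

>>> {"method": "servo_tool", "body": {
  "rows": [
    {"dx": 0, "dy": -0.008, "dz": 0.08, "wx": 0, "wy": 0, "wz": 0, "fingers": 0},
    {"dx": 0, "dy": -0.008, "dz": 0.08, "wx": 0, "wy": 0, "wz": 0, "fingers": 0},
    {"dx": 0, "dy": -0.008, "dz": 0.08, "wx": 0, "wy": 0, "wz": 0, "fingers": 0},
    {"dx": 0, "dy": -0.008, "dz": 0.08, "wx": 0, "wy": 0, "wz": 0, "fingers": 0},
    {"dx": 0, "dy": -0.008, "dz": 0.08, "wx": 0, "wy": 0, "wz": 0, "fingers": 0}
  ]
}}

```text
clock: 3.22
eef_pos: [125.0, -433.5, 404.1]
tool_rot: [-0.937, 1.57, -1.371]
force: [-1.5, -0.6, 0.7]
width: 85.5
```

>>> {"method": "servo_tool", "body": {
  "rows": [
    {"dx": 0, "dy": 0.07, "dz": 0.04, "wx": 0, "wy": 0, "wz": 0, "fingers": 0},
    {"dx": 0, "dy": 0.07, "dz": 0.04, "wx": 0, "wy": 0, "wz": 0, "fingers": 0},
    {"dx": 0, "dy": 0.07, "dz": 0.04, "wx": 0, "wy": 0, "wz": 0, "fingers": 0},
    {"dx": 0, "dy": 0.07, "dz": 0.04, "wx": 0, "wy": 0, "wz": 0, "fingers": 0},
    {"dx": 0, "dy": 0.07, "dz": 0.04, "wx": 0, "wy": 0, "wz": 0, "fingers": 0}
  ]
}}

```text
clock: 3.85
eef_pos: [371.2, -256.3, 404.2]
tool_rot: [-0.489, 1.57, -0.923]
force: [0.8, -0.5, -0.4]
width: 85.3
```

```bash
python3 - <<'E'
from h import *
st(); rel((480,130,360))
E
```

```text
{'clock': 3.85, 'qpos': [0.835, 0.177, -0.353, 1.756, 0.066, 1.219, 0.029], 'eef_pos': [371.191, -256.329, 404.204], 'tool_rot': [-0.489, 1.57, -0.923], 'force': [0.818, -0.544, -0.445], 'torque': [-0.091, 0.024, -0.05], 'width': 85.324}
total tool delta units [ 0.0585  0.5284 -0.0852] y axis [ 0.421  0.907 -0.001] z axis [ 0.907 -0.421  0.001] x [ 0.001 -0.001 -1.   ]
```

>>> {"method": "servo_tool", "body": {
  "rows": [
    {"dx": 0, "dy": 0.08, "dz": -0.012, "wx": 0, "wy": 0, "wz": 0, "fingers": 0},
    {"dx": 0, "dy": 0.08, "dz": -0.012, "wx": 0, "wy": 0, "wz": 0, "fingers": 0},
    {"dx": 0, "dy": 0.08, "dz": -0.012, "wx": 0, "wy": 0, "wz": 0, "fingers": 0},
    {"dx": 0, "dy": 0.08, "dz": -0.012, "wx": 0, "wy": 0, "wz": 0, "fingers": 0},
    {"dx": 0, "dy": 0.08, "dz": -0.012, "wx": 0, "wy": 0, "wz": 0, "fingers": 0}
  ]
}}

```text
clock: 4.47
eef_pos: [455.5, 35.3, 404.2]
tool_rot: [0.035, 1.569, -0.4]
force: [-0.2, 0.4, 0.6]
width: 85.5
```

>>> {"method": "servo_tool", "body": {
  "rows": [
    {"dx": 0, "dy": 0.08, "dz": -0.012, "wx": 0, "wy": 0, "wz": 0, "fingers": 1},
    {"dx": 0, "dy": 0.08, "dz": -0.012, "wx": 0, "wy": 0, "wz": 0, "fingers": 1},
    {"dx": 0, "dy": 0.08, "dz": -0.012, "wx": 0, "wy": 0, "wz": 0, "fingers": 1},
    {"dx": 0, "dy": 0, "dz": 0, "wx": 0, "wy": 0, "wz": 0, "fingers": 1}
  ]
}}

```text
clock: 4.97
eef_pos: [505.5, 214.1, 403.4]
tool_rot: [2.282, 1.567, 1.857]
force: [-0.7, -0.2, -0.1]
width: 12.3
```

```bash
python3 - <<'E'
from h import *
st(); save('wrist','w1.png'); 
for l,z in [('knob_grip',108),('nest',16),('bearing',16),('swing_arm',54),('fixture',0)]:
  for d in ctrl.mark_of(l,'wrist')[:2]: print(l,np.round(d['point']),round(d['conf'],2),ray(d['point'],z,'wrist').round(1))
E
```

```text
{'clock': 4.975, 'qpos': [-0.015, 0.386, -0.645, 1.522, 0.232, 1.312, -1.11], 'eef_pos': [505.525, 214.089, 403.4], 'tool_rot': [2.282, 1.567, 1.857], 'force': [-0.748, -0.209, -0.07], 'torque': [-0.06, -0.012, 0.025], 'width': 12.343}
knob_grip [367. 235.] 0.88 [531.5 136.  108. ]
nest [304. 190.] 0.65 [475.  201.1  16. ]
bearing [301. 190.] 0.78 [470.8 201.5  16. ]
bearing [179. 235.] 0.56 [281.2 217.1  16. ]
swing_arm [351. 154.] 0.98 [553.5 222.4  54. ]
fixture [320. 175.] 0.58 [502.8 207.2   0. ]
```

View pics/w1.png

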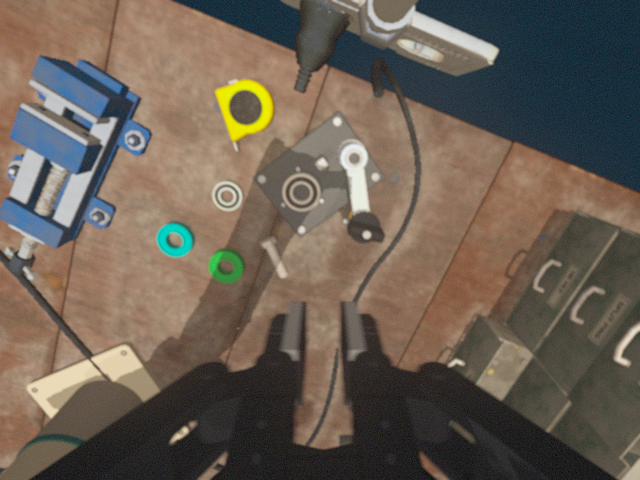

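```bash
cat > fit.py <<'E'
from h import *
from scipy.optimize import least_squares
def measure(cams):
    obs=[]
    for c in cams:
        for l in ['knob_grip','nest','bearing','swing_arm','fixture']:
            D=ctrl.mark_of(l,c)
            if D and D[0]['conf']>0.5: obs.append((c,l,np.array(D[0]['point'])))
    return obs
def pts(v):
    x,y,a,b=v; X=np.array([np.cos(a),np.sin(a)]); o=np.array([x,y])
    piv=o+55*X; k=a+np.pi+b
    g=piv+85*np.array([np.cos(k),np.sin(k)])
    n=o-30*X
    return dict(fixture=(*o,0),nest=(*n,16),bearing=(*n,16),swing_arm=(*piv,54),knob_grip=(*g,108))
def fit(obs,v0):
    def r(v):
        P=pts(v); return np.concatenate([(proj(P[l],c)-p)/(3 if l=='fixture' else 2) for c,l,p in obs])
    s=least_squares(r,v0,loss='soft_l1'); 
    for (c,l,p) in obs: print(c,l,p.round(),(proj(pts(s.x)[l],c)-p).round(1))
    return s.x
E
python3 - <<'E'
from fit import *
st()
ims={c:save(c,c+'2.png') for c in ['wrist','top','side']}
o=measure(['wrist','top','side']); v=fit(o,[500,216,.29,1.0]); print(v, {k:np.round(p,1).tolist() for k,p in pts(v).items()})
np.save('v.npy',v)
for c in ['wrist','top']:
    print(c, fit([q for q in o if q[0]==c],v).round(3))
# overlay
x,y,a,b=v; M=lambda q:(x+q[0]*np.cos(a)-q[1]*np.sin(a),y+q[0]*np.sin(a)+q[1]*np.cos(a),q[2])
im=ims['wrist'][:,:,::-1].copy(); im=cv2.resize(im[90:280,180:430],None,fx=3.2,fy=3.0)
q=[proj(M(k),'wrist') for k in [(75,55,16),(-75,55,16),(-75,-55,16),(75,-55,16)]]
q=np.array([((p[0]-180)*3.2,(p[1]-90)*3.0) for p in q],int); cv2.polylines(im,[q],True,(0,255,0),1)
for k,p in pts(v).items():
    p=proj(p,'wrist'); cv2.circle(im,(int((p[0]-180)*3.2),int((p[1]-90)*3)),4,(0,0,255),1)
cv2.imwrite('pics/ov1.png',im)
E
```

```text
{'clock': 5.275, 'qpos': [-0.007, 0.381, -0.641, 1.525, 0.233, 1.313, -1.109], 'eef_pos': [506.562, 206.499, 404.047], 'tool_rot': [-0.611, 1.57, -1.048], 'force': [-1.011, 0.36, -0.037], 'torque': [-0.032, 0.057, 0.013], 'width': -0.288}
wrist knob_grip [360. 224.] [0.2 2.8]
wrist nest [297. 183.] [0.3 3. ]
wrist bearing [222. 259.] [ 75.4 -72.7]
wrist swing_arm [348. 151.] [ 0.8 -0.4]
wrist fixture [316. 171.] [-1.4  0.4]
top knob_grip [371. 167.] [ 1.  -1.8]
top nest [338. 207.] [-1.5  3. ]
top bearing [336. 212.] [ 0.3 -1.9]
top swing_arm [325. 161.] [0.7 1.2]
top fixture [334. 200.] [-1.6 -2.8]
side knob_grip [394. 254.] [-1.6 -0.5]
side nest [330. 295.] [ 0.6 -1.1]
side bearing [332. 292.] [-1.3  2.5]
side swing_arm [375. 254.] [-2.5 -1.9]
side fixture [346. 294.] [-1.1  0.3]
[4.98047314e+02 2.17470469e+02 2.19489305e-01 1.07317437e+00] {'fixture': [498.0, 217.5, 0.0], 'nest': [468.8, 210.9, 16.0], 'bearing': [468.8, 210.9, 16.0], 'swing_arm': [551.7, 229.4, 54.0], 'knob_grip': [528.4, 147.7, 108.0]}
wrist knob_grip [360. 224.] [0.2 1.9]
wrist nest [297. 183.] [-0.9  2.5]
wrist bearing [222. 259.] [ 74.2 -73.2]
wrist swing_arm [348. 151.] [-0.5 -1.1]
wrist fixture [316. 171.] [-2.5 -0.2]
wrist [4.96855e+02 2.18860e+02 2.19000e-01 1.09300e+00]
top knob_grip [371. 167.] [0. 0.]
top nest [338. 207.] [-0.8  2.5]
top bearing [336. 212.] [ 1.  -2.4]
top swing_arm [325. 161.] [0.3 1. ]
top fixture [334. 200.] [-1.3 -3.2]
top [4.98705e+02 2.16868e+02 2.44000e-01 1.00400e+00]
```

View pics/ov1.png

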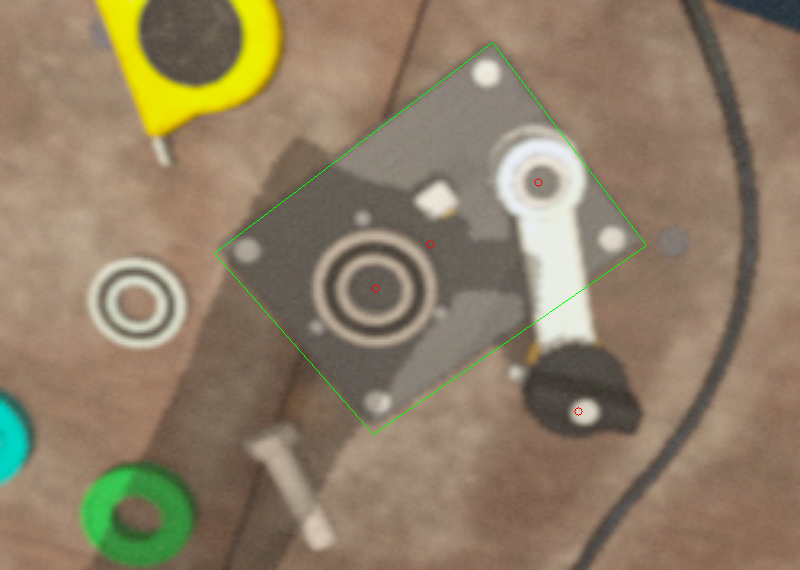

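```bash
python3 - <<'E'
from h import *
def crop(f,c,h,s):
    im=cv2.imread('pics/'+f); return cv2.resize(im[c[1]-h:c[1]+h,c[0]-h:c[0]+h],(400,400),interpolation=cv2.INTER_CUBIC)
o=np.hstack([crop('wrist2.png',(362,222),25,8),crop('top2.png',(372,168),20,10)])
cv2.imwrite('pics/kn.png',o)
for c in ['wrist','top']:
    g=np.array((528.4,147.7,117.)); print(c,proj(g,c))
    for a in range(0,180,30):
        e=g+22*np.array([np.cos(np.radians(a)),np.sin(np.radians(a)),0]); print(a,(proj(e,c)-proj(g,c)).round(1))
E
```

```text
wrist [361.46366672 229.32504721]
0 [17.4 -7.6]
30 [ 11.5 -14.9]
60 [  2.3 -18.2]
90 [ -7.5 -16.6]
120 [-15.2 -10.5]
150 [-18.7  -1.6]
top [372.64287187 163.19709688]
0 [ -0.4 -12.3]
30 [ -6.7 -10.5]
60 [-11.3  -5.9]
90 [-12.8   0.3]
120 [-10.9   6.4]
150 [-6.  10.8]
```

View pics/kn.png

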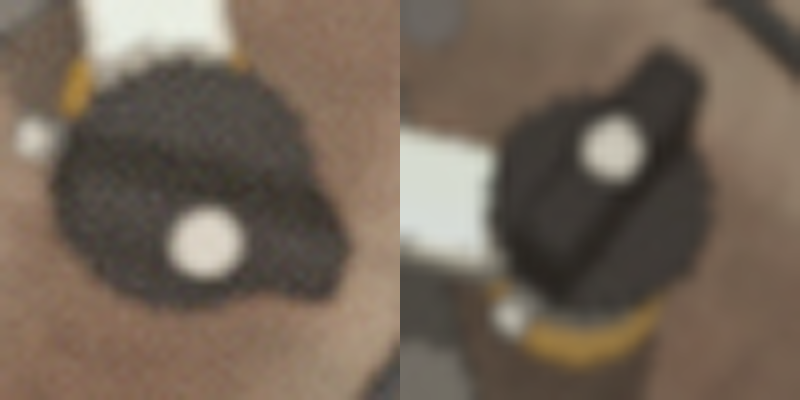

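>>> {"method": "servo_tool", "body": {
  "rows": [
    {"dx": 0.025, "dy": 0, "dz": 0, "wx": -1, "wy": 0, "wz": 0, "fingers": 1},
    {"dx": 0.025, "dy": 0, "dz": 0, "wx": -1, "wy": 0, "wz": 0, "fingers": 1},
    {"dx": 0.025, "dy": 0, "dz": 0, "wx": -1, "wy": 0, "wz": 0, "fingers": 1},
    {"dx": 0.025, "dy": 0, "dz": 0, "wx": -1, "wy": 0, "wz": 0, "fingers": 1},
    {"dx": 0.025, "dy": 0, "dz": 0, "wx": -1, "wy": 0, "wz": 0, "fingers": 1}
  ]
}}

```text
clock: 6.8
eef_pos: [506.4, 208.3, 309.5]
tool_rot: [0.349, 1.571, 0.442]
force: [-0.4, -0.7, -0.4]
width: -0.4
```

>>> {"method": "servo_tool", "body": {
  "rows": [
    {"dx": 0.025, "dy": 0, "dz": 0, "wx": -1, "wy": 0, "wz": 0, "fingers": 1},
    {"dx": 0.025, "dy": 0, "dz": 0, "wx": -1, "wy": 0, "wz": 0, "fingers": 1},
    {"dx": 0.025, "dy": 0, "dz": 0, "wx": -1, "wy": 0, "wz": 0, "fingers": 1},
    {"dx": 0.025, "dy": 0, "dz": 0, "wx": -1, "wy": 0, "wz": 0, "fingers": 1},
    {"dx": 0.025, "dy": 0, "dz": 0, "wx": -1, "wy": 0, "wz": 0, "fingers": 1}
  ]
}}

```text
clock: 7.42
eef_pos: [506.5, 208.3, 215.7]
tool_rot: [-0.176, 1.571, 0.44]
force: [-0.0, -0.0, 0.4]
width: 0.1
```

>>> {"method": "servo_tool", "body": {
  "rows": [
    {"dx": 0, "dy": 0, "dz": 0, "wx": -1, "wy": 0, "wz": 0, "fingers": 1},
    {"dx": 0, "dy": 0, "dz": 0, "wx": -1, "wy": 0, "wz": 0, "fingers": 1},
    {"dx": 0, "dy": 0, "dz": 0, "wx": -1, "wy": 0, "wz": 0, "fingers": 1},
    {"dx": 0, "dy": 0, "dz": 0, "wx": -1, "wy": 0, "wz": 0, "fingers": 1},
    {"dx": 0, "dy": 0, "dz": 0, "wx": -1, "wy": 0, "wz": 0, "fingers": 1}
  ]
}}

```text
clock: 8.05
eef_pos: [506.5, 208.2, 216.3]
tool_rot: [-1.194, 1.571, -0.054]
force: [-0.4, 0.7, -0.0]
width: 0.4
```

>>> {"method": "servo_tool", "body": {
  "rows": [
    {"dx": 0, "dy": 0, "dz": 0, "wx": -1, "wy": 0, "wz": 0, "fingers": 1},
    {"dx": 0, "dy": 0, "dz": 0, "wx": -1, "wy": 0, "wz": 0, "fingers": 1},
    {"dx": 0, "dy": 0, "dz": 0, "wx": -1, "wy": 0, "wz": 0, "fingers": 1},
    {"dx": 0, "dy": 0, "dz": 0, "wx": -1, "wy": 0, "wz": 0, "fingers": 1},
    {"dx": 0, "dy": 0, "dz": 0, "wx": -1, "wy": 0, "wz": 0, "fingers": 1}
  ]
}}

```text
clock: 8.68
eef_pos: [506.6, 208.2, 216.3]
tool_rot: [-1.869, 1.571, -0.206]
force: [-0.1, -0.0, -0.9]
width: 0.1
```

>>> {"method": "servo_tool", "body": {
  "rows": [
    {"dx": 0, "dy": 0, "dz": 0, "wx": -1, "wy": 0, "wz": 0, "fingers": 1},
    {"dx": 0, "dy": 0, "dz": 0, "wx": -1, "wy": 0, "wz": 0, "fingers": 1},
    {"dx": 0, "dy": 0, "dz": 0, "wx": -1, "wy": 0, "wz": 0, "fingers": 1},
    {"dx": 0, "dy": 0, "dz": 0, "wx": -1, "wy": 0, "wz": 0, "fingers": 1},
    {"dx": 0, "dy": 0, "dz": 0, "wx": -1, "wy": 0, "wz": 0, "fingers": 1}
  ]
}}

```text
clock: 9.3
eef_pos: [506.5, 208.2, 216.2]
tool_rot: [1.382, 1.571, -2.714]
force: [-0.5, -0.0, -0.2]
width: -0.1
```

>>> {"method": "servo_tool", "body": {
  "rows": [
    {"dx": 0, "dy": 0, "dz": 0, "wx": -1, "wy": 0, "wz": 0, "fingers": 1},
    {"dx": 0, "dy": 0, "dz": 0, "wx": -1, "wy": 0, "wz": 0, "fingers": 1},
    {"dx": 0, "dy": 0, "dz": 0, "wx": -1, "wy": 0, "wz": 0, "fingers": 1},
    {"dx": 0, "dy": 0, "dz": 0, "wx": -1, "wy": 0, "wz": 0, "fingers": 1},
    {"dx": 0, "dy": 0, "dz": 0, "wx": -1, "wy": 0, "wz": 0, "fingers": 1}
  ]
}}

```text
clock: 9.93
eef_pos: [506.6, 208.2, 216.2]
tool_rot: [2.108, 1.571, -1.464]
force: [-0.0, -0.2, 0.1]
width: 0.0
```

```bash
python3 - <<'E'
from h import *
st(); rel((576,176,200))
save('wrist','w3.png'); p,R=tool(); print(np.degrees(np.arctan2(R[1,1],R[0,1])))
E
```

```text
{'clock': 9.925, 'qpos': [0.26, 0.787, -1.215, 1.804, 0.811, 1.156, 1.483], 'eef_pos': [506.555, 208.173, 216.24], 'tool_rot': [2.108, 1.571, -1.464], 'force': [-0.014, -0.192, 0.103], 'torque': [0.02, 0.007, 0.078], 'width': 0.039}
total tool delta units [ 0.0217  0.0003 -0.102 ] y axis [-0.418 -0.909  0.   ] z axis [-0.909  0.418 -0.   ] x [ 0. -0. -1.]
-114.5190734469037
```

View pics/w3.png

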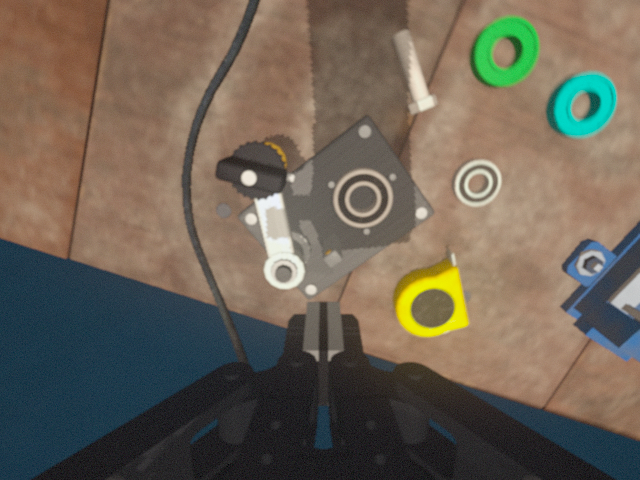

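```bash
python3 - <<'E'
from fit import *
v0=np.load('v.npy')
ctrl.get_image('wrist'); o=[q for q in measure(['wrist'])]; v=fit(o,v0); print(v.round(3),{k:np.round(p,1).tolist() for k,p in pts(v).items()})
E
```

```text
wrist knob_grip [252. 176.] [-0. -0.]
wrist nest [361. 195.] [-0.4  0.4]
wrist bearing [358. 196.] [ 2.9 -0.6]
wrist swing_arm [285. 263.] [-0.9  1.4]
wrist fixture [335. 214.] [-1.1 -3.6]
[4.99439e+02 2.17492e+02 2.24000e-01 1.07000e+00] {'fixture': [499.4, 217.5, 0.0], 'nest': [470.2, 210.8, 16.0], 'bearing': [470.2, 210.8, 16.0], 'swing_arm': [553.1, 229.7, 54.0], 'knob_grip': [529.8, 148.0, 108.0]}
```

>>> {"method": "servo_tool", "body": {
  "rows": [
    {"dx": 0, "dy": 0, "dz": -0.05, "wx": 0, "wy": 0, "wz": 0, "fingers": 1},
    {"dx": 0.02, "dy": 0, "dz": -0.052, "wx": -0.7, "wy": 0, "wz": 0, "fingers": 1},
    {"dx": 0, "dy": 0, "dz": 0, "wx": -0.7, "wy": 0, "wz": 0, "fingers": 1},
    {"dx": 0, "dy": 0, "dz": 0, "wx": 0, "wy": 0, "wz": 0, "fingers": 1}
  ]
}}

```text
clock: 10.78
eef_pos: [575.7, 176.1, 201.0]
tool_rot: [-0.282, 1.57, 2.57]
force: [-0.3, 0.8, 0.2]
width: 0.1
```

```bash
python3 - <<'E'
from h import *
st();rel((576,176,58));p,R=tool(); print(np.degrees(np.arctan2(R[1,1],R[0,1])))
E
```

```text
{'clock': 10.775, 'qpos': [0.297, 0.878, -1.198, 1.671, 0.867, 1.221, 1.744], 'eef_pos': [575.674, 176.118, 201.016], 'tool_rot': [-0.282, 1.57, 2.57], 'force': [-0.261, 0.757, 0.224], 'torque': [0.022, -0.024, 0.031], 'width': 0.091}
total tool delta units [ 1.907e-01  1.000e-04 -6.000e-04] y axis [-0.285 -0.959 -0.   ] z axis [-0.959  0.285  0.001] x [-0.001  0.    -1.   ]
-106.5591344055014
```

>>> {"method": "servo_tool", "body": {
  "rows": [
    {"dx": 0.06, "dy": 0, "dz": 0, "wx": 0, "wy": 0, "wz": 0, "fingers": 1},
    {"dx": 0.06, "dy": 0, "dz": 0, "wx": 0, "wy": 0, "wz": 0, "fingers": 1},
    {"dx": 0.05, "dy": 0, "dz": 0, "wx": 0, "wy": 0, "wz": 0, "fingers": 1},
    {"dx": 0.02, "dy": 0, "dz": 0.006, "wx": 0, "wy": 0, "wz": 0, "fingers": 1},
    {"dx": 0, "dy": 0, "dz": 0, "wx": 0, "wy": 0, "wz": 0, "fingers": 1}
  ]
}}

```text
clock: 11.4
eef_pos: [570.6, 178.0, 58.9]
tool_rot: [0.106, 1.57, 2.961]
force: [0.2, 0.2, 0.5]
width: -0.2
```

```bash
python3 - <<'E'
from h import *
st();save('wrist','w4.png'); save('side','s4.png')
E
```

```text
{'clock': 11.4, 'qpos': [0.234, 1.038, -1.055, 1.781, 1.071, 1.022, 1.596], 'eef_pos': [570.594, 178.024, 58.91], 'tool_rot': [0.106, 1.57, 2.961], 'force': [0.246, 0.169, 0.507], 'torque': [0.023, -0.006, -0.012], 'width': -0.185}
```

View pics/w4.png

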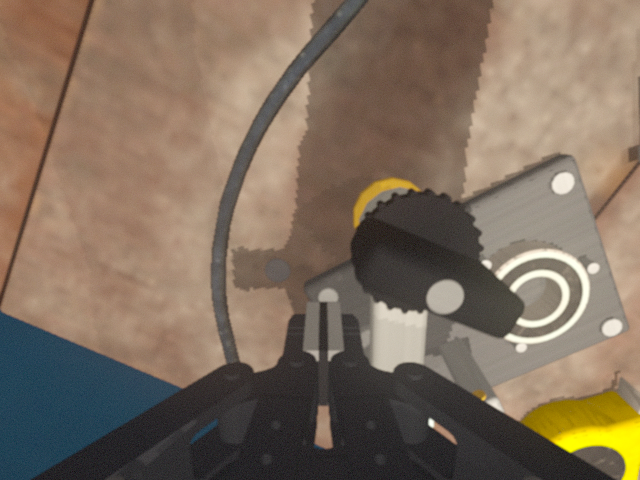

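View pics/s4.png

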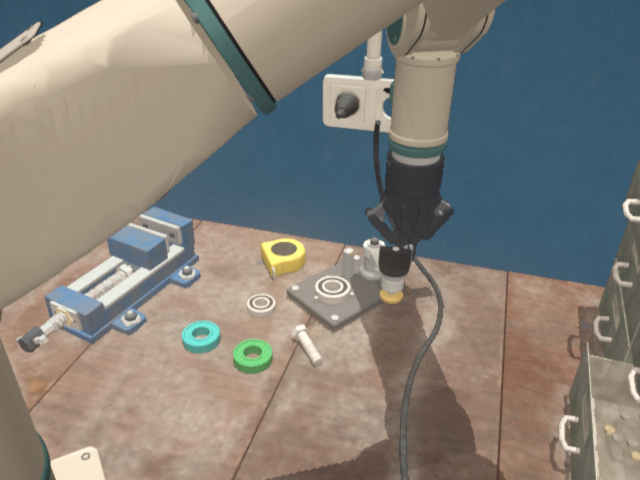

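>>> {"method": "servo_tool", "body": {
  "rows": [
    {"dx": 0, "dy": 0, "dz": 0.004, "wx": 0, "wy": 0, "wz": 0, "fingers": 1},
    {"dx": 0, "dy": 0, "dz": 0.003, "wx": 0, "wy": 0, "wz": 0, "fingers": 1}
  ]
}}

```text
clock: 11.75
eef_pos: [566.7, 179.1, 59.8]
tool_rot: [-2.572, 1.569, 0.282]
force: [0.6, -0.7, 0.4]
width: 0.2
```

>>> {"method": "servo_tool", "body": {
  "rows": [
    {"dx": 0, "dy": 0, "dz": 0.003, "wx": 0, "wy": 0, "wz": 0, "fingers": 1},
    {"dx": 0, "dy": 0, "dz": 0.003, "wx": 0, "wy": 0, "wz": 0, "fingers": 1}
  ]
}}

```text
clock: 12.0
eef_pos: [563.0, 179.9, 59.1]
tool_rot: [-3.018, 1.569, -0.164]
force: [3.8, -1.6, 0.1]
width: -0.5
```

>>> {"method": "servo_tool", "body": {
  "rows": [
    {"dx": 0, "dy": 0.003, "dz": 0.0064, "wx": 1, "wy": 0, "wz": 0, "fingers": 1},
    {"dx": 0, "dy": 0.003, "dz": 0.0064, "wx": 1, "wy": 0, "wz": 0, "fingers": 1},
    {"dx": 0, "dy": 0.003, "dz": 0.0064, "wx": 1, "wy": 0, "wz": 0, "fingers": 1},
    {"dx": 0, "dy": 0.003, "dz": 0.0064, "wx": 1, "wy": 0, "wz": 0, "fingers": 1}
  ]
}}

```text
clock: 12.5
eef_pos: [543.0, 179.2, 59.1]
tool_rot: [-2.797, 1.567, -0.366]
force: [4.6, -2.4, -1.0]
width: 0.1
```

```bash
python3 - <<'E'
from fit import *
st();save('wrist','w5.png'); p,R=tool(); P=np.array([552.5,229.6,0])
print('yaw',np.degrees(np.arctan2(R[1,1],R[0,1])),'in tool rel pivot',R.T@(p-P))
o=measure(['wrist','top']); v=fit(o,[499,217.5,.222,.6]); print(v.round(3))
E
```

```text
{'clock': 12.5, 'qpos': [0.2, 0.974, -0.979, 1.859, 1.04, 0.925, 1.138], 'eef_pos': [542.993, 179.17, 59.091], 'tool_rot': [-2.797, 1.567, -0.366], 'force': [4.618, -2.432, -1.046], 'torque': [-0.448, -0.932, -0.033], 'width': 0.143}
yaw -130.85579318511452 in tool rel pivot [-59.19542466  44.72260801 -24.89109971]
wrist knob_grip [400. 284.] [-0.4  0.2]
wrist nest [473. 236.] [-0.3  0.3]
wrist bearing [472. 236.] [ 0.8 -0. ]
wrist fixture [428. 272.] [-2.5 -3.4]
top knob_grip [371. 167.] [-7.  14.1]
top nest [338. 207.] [-1.4  3.2]
top bearing [336. 212.] [ 0.4 -1.7]
top swing_arm [325. 161.] [0.1 1.6]
top fixture [334. 200.] [-1.8 -2.6]
[4.97515e+02 2.17746e+02 2.35000e-01 6.95000e-01]
```

View pics/w5.png

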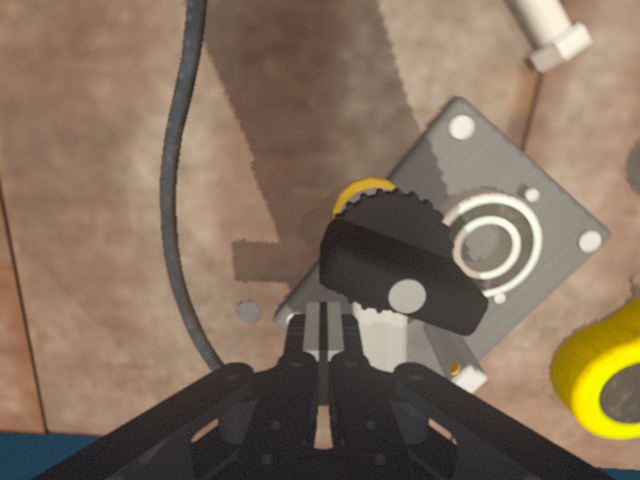

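>>> {"method": "servo_tool", "body": {
  "rows": [
    {"dx": 0, "dy": 0.003, "dz": 0.0064, "wx": 1, "wy": 0, "wz": 0, "fingers": 1},
    {"dx": 0, "dy": 0.003, "dz": 0.0064, "wx": 1, "wy": 0, "wz": 0, "fingers": 1},
    {"dx": 0, "dy": 0.003, "dz": 0.0064, "wx": 1, "wy": 0, "wz": 0, "fingers": 1},
    {"dx": 0, "dy": 0.003, "dz": 0.0064, "wx": 1, "wy": 0, "wz": 0, "fingers": 1}
  ]
}}

```text
clock: 13.55
eef_pos: [522.0, 188.6, 58.9]
tool_rot: [-3.064, 1.57, -1.051]
force: [4.2, -2.4, 2.9]
width: -0.0
```

```bash
python3 - <<'E'
from fit import *
st();save('wrist','w6.png'); save('top','t6.png'); p,R=tool(); P=np.array([552.5,229.6,0])
print('yaw',np.degrees(np.arctan2(R[1,1],R[0,1])),'in tool rel pivot',R.T@(p-P))
o=measure(['wrist','top']); v=fit(o,[499,217.5,.222,.2]); print(v.round(3))
E
```

```text
{'clock': 13.55, 'qpos': [0.141, 0.922, -0.896, 1.904, 0.991, 0.84, 0.712], 'eef_pos': [521.994, 188.576, 58.934], 'tool_rot': [-3.064, 1.57, -1.051], 'force': [4.202, -2.377, 2.922], 'torque': [-0.663, -0.744, -0.06], 'width': -0.038}
yaw -154.4221754276579 in tool rel pivot [-58.96478649  45.4941377  -22.81110477]
wrist knob_grip [404. 284.] [0.2 0.4]
wrist nest [413. 209.] [-0.2 -0.3]
wrist fixture [391. 254.] [ 0.3 -0.7]
top knob_grip [347. 197.] [ 0.8 -2.5]
top nest [338. 207.] [-2.9  3.5]
top bearing [333. 320.] [   2.4 -109.2]
top swing_arm [321. 161.] [2.9 1.6]
top fixture [334. 197.] [-2.7  0.7]
[4.97050e+02 2.19324e+02 2.40000e-01 2.71000e-01]
```

View pics/w6.png

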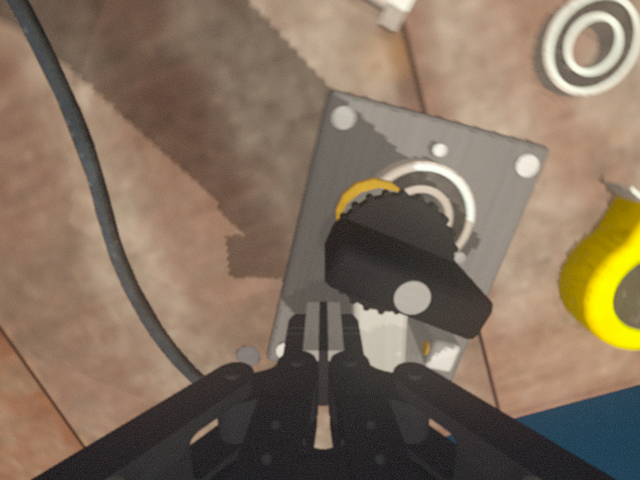

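>>> {"method": "servo_tool", "body": {
  "rows": [
    {"dx": 0, "dy": 0.002, "dz": 0.0043, "wx": 0.67, "wy": 0, "wz": 0, "fingers": 1},
    {"dx": 0, "dy": 0.002, "dz": 0.0043, "wx": 0.67, "wy": 0, "wz": 0, "fingers": 1},
    {"dx": 0, "dy": 0.001, "dz": 0.002, "wx": 0.33, "wy": 0, "wz": 0, "fingers": 1}
  ]
}}

```text
clock: 14.52
eef_pos: [515.5, 193.7, 58.6]
tool_rot: [2.914, 1.569, -1.529]
force: [3.1, -3.6, 1.1]
width: -0.1
```

>>> {"method": "servo_tool", "body": {
  "rows": [
    {"dx": 0, "dy": 0, "dz": 0.0014, "wx": 0.2, "wy": 0, "wz": 0, "fingers": 1}
  ]
}}

```text
clock: 14.65
eef_pos: [514.8, 194.9, 58.5]
tool_rot: [2.509, 1.569, -1.954]
force: [0.6, -5.6, 1.2]
width: -0.2
```

>>> {"method": "servo_tool", "body": {
  "rows": [
    {"dx": 0, "dy": 0, "dz": 0.0014, "wx": 0.2, "wy": 0, "wz": 0, "fingers": 1}
  ]
}}

```text
clock: 14.78
eef_pos: [514.0, 195.9, 58.5]
tool_rot: [2.202, 1.568, -2.282]
force: [-1.2, -5.8, 2.1]
width: -0.0
```

```bash
python3 - <<'E'
from fit import *
st();save('wrist','w7.png'); save('top','t7.png'); p,R=tool(); P=np.array([552.5,229.6,0])
print('yaw',np.degrees(np.arctan2(R[1,1],R[0,1])),'in tool rel pivot',R.T@(p-P))
o=measure(['wrist','top']); v=fit(o,[499,217.5,.222,.1]); print(v.round(3))
E
```

```text
{'clock': 14.775, 'qpos': [0.102, 0.899, -0.85, 1.916, 0.959, 0.802, 0.501], 'eef_pos': [513.958, 195.919, 58.478], 'tool_rot': [2.202, 1.568, -2.282], 'force': [-1.213, -5.763, 2.119], 'torque': [-1.082, 0.236, 0.011], 'width': -0.041}
yaw -166.88942346045405 in tool rel pivot [-58.41080847  45.3642284  -23.77156698]
wrist knob_grip [407. 283.] [0.2 0.9]
wrist nest [377. 206.] [-0.4 -0.7]
wrist fixture [369. 253.] [ 0.5 -1.6]
top knob_grip [337. 199.] [ 1.2 -0.5]
top nest [338. 208.] [-2.7  1.9]
top bearing [334. 318.] [   1.2 -108.4]
top swing_arm [323. 159.] [1.5 3.2]
top fixture [334. 197.] [-2.   0.3]
[4.98267e+02 2.18948e+02 2.20000e-01 4.70000e-02]
```

View pics/w7.png

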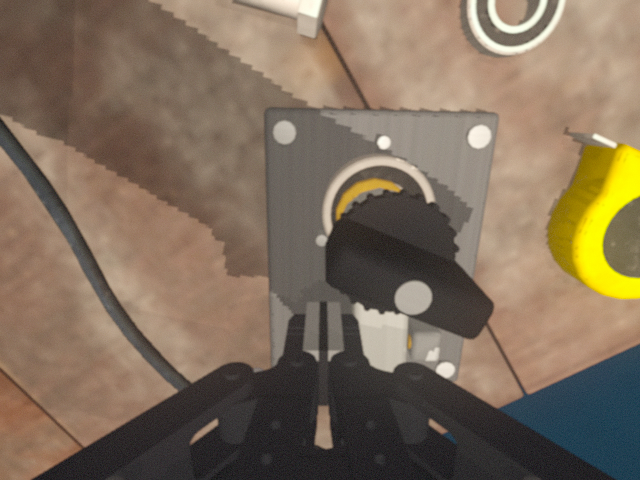

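>>> {"method": "servo_tool", "body": {
  "rows": [
    {"dx": 0, "dy": 0, "dz": 0.0012, "wx": 0.1, "wy": 0, "wz": 0, "fingers": 1}
  ]
}}

```text
clock: 15.5
eef_pos: [513.5, 196.8, 58.5]
tool_rot: [2.099, 1.568, -2.395]
force: [-1.7, -5.6, 3.5]
width: -0.1
```

>>> {"method": "servo_tool", "body": {
  "rows": [
    {"dx": 0, "dy": 0, "dz": 0.001, "wx": 0, "wy": 0, "wz": 0, "fingers": 1}
  ]
}}

```text
clock: 15.62
eef_pos: [513.1, 197.5, 58.5]
tool_rot: [2.099, 1.567, -2.395]
force: [-2.1, -5.0, 2.8]
width: -0.0
```

>>> {"method": "servo_tool", "body": {
  "rows": [
    {"dx": 0, "dy": 0, "dz": 0.001, "wx": 0, "wy": 0, "wz": 0, "fingers": 1}
  ]
}}

```text
clock: 15.75
eef_pos: [512.9, 197.9, 58.5]
tool_rot: [2.202, 1.567, -2.292]
force: [-2.2, -6.6, 3.4]
width: 0.4
```

>>> {"method": "servo_tool", "body": {
  "rows": [
    {"dx": 0, "dy": 0, "dz": 0.0005, "wx": 0, "wy": 0, "wz": 0, "fingers": 1}
  ]
}}

```text
clock: 15.88
eef_pos: [512.9, 197.9, 58.4]
tool_rot: [2.301, 1.567, -2.193]
force: [-2.4, -6.7, 4.0]
width: 0.1
```

>>> {"method": "servo_tool", "body": {
  "rows": [
    {"dx": 0, "dy": 0, "dz": 0.0005, "wx": 0, "wy": 0, "wz": 0, "fingers": 1}
  ]
}}

```text
clock: 16.0
eef_pos: [512.9, 198.0, 58.5]
tool_rot: [2.406, 1.566, -2.088]
force: [-2.4, -7.8, 5.3]
width: -0.1
```

```bash
python3 - <<'E'
from fit import *
st();im=save('wrist','w8.png'); p,R=tool(); P=np.array([552.5,229.6,0])
cv2.imwrite('pics/w8c.png',cv2.resize(im[90:400,250:500,::-1],None,fx=1.9,fy=1.9))
print('yaw',np.degrees(np.arctan2(R[1,1],R[0,1])),'in tool rel pivot',R.T@(p-P))
E
```

```text
{'clock': 16.0, 'qpos': [0.095, 0.898, -0.847, 1.916, 0.957, 0.803, 0.488], 'eef_pos': [512.919, 197.952, 58.46], 'tool_rot': [2.406, 1.566, -2.088], 'force': [-2.388, -7.825, 5.277], 'torque': [-1.606, 0.363, -0.005], 'width': -0.053}
yaw -167.4988744889576 in tool rel pivot [-58.25020103  45.66532519 -22.53854245]
```

View pics/w8c.png

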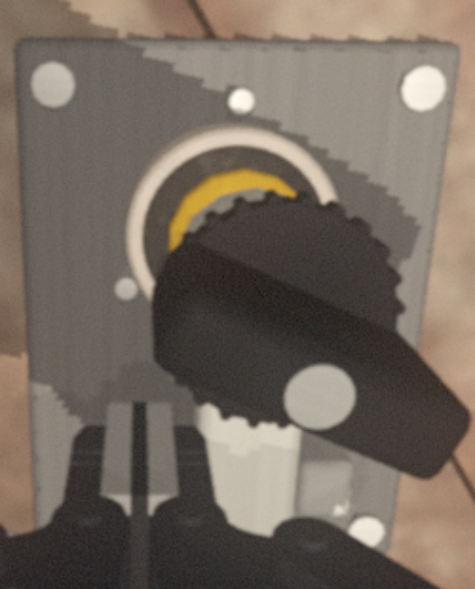

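>>> {"method": "servo_tool", "body": {
  "rows": [
    {"dx": 0, "dy": 0, "dz": -0.012, "wx": 0, "wy": 0, "wz": 0, "fingers": 1},
    {"dx": -0.05, "dy": 0, "dz": 0, "wx": 0, "wy": 0, "wz": 0, "fingers": 1},
    {"dx": -0.08, "dy": 0, "dz": 0, "wx": 0, "wy": 0, "wz": 0, "fingers": 1},
    {"dx": -0.05, "dy": 0.02, "dz": 0.015, "wx": 0, "wy": 0, "wz": 0, "fingers": 0},
    {"dx": 0, "dy": 0.033, "dz": 0.026, "wx": 0, "wy": 0, "wz": 0, "fingers": 0}
  ]
}}

```text
clock: 16.68
eef_pos: [472.3, 215.5, 196.8]
tool_rot: [-0.944, 1.562, 0.843]
force: [0.0, 0.2, -1.1]
width: 35.5
```

>>> {"method": "servo_tool", "body": {
  "rows": [
    {"dx": 0, "dy": 0, "dz": 0, "wx": -1, "wy": 0, "wz": 0, "fingers": 0},
    {"dx": 0, "dy": 0, "dz": 0, "wx": -1, "wy": 0, "wz": 0, "fingers": 0},
    {"dx": 0, "dy": 0, "dz": 0, "wx": -1, "wy": 0, "wz": 0, "fingers": 0},
    {"dx": 0, "dy": 0, "dz": 0, "wx": -1, "wy": 0, "wz": 0, "fingers": 0},
    {"dx": 0, "dy": 0, "dz": 0, "wx": -1, "wy": 0, "wz": 0, "fingers": 0}
  ]
}}

```text
clock: 17.3
eef_pos: [470.5, 214.2, 194.0]
tool_rot: [-0.804, 1.567, 1.513]
force: [0.3, -0.1, 0.3]
width: 85.6
```

>>> {"method": "servo_tool", "body": {
  "rows": [
    {"dx": 0, "dy": 0, "dz": 0, "wx": -1, "wy": 0, "wz": 0, "fingers": 0},
    {"dx": 0, "dy": 0, "dz": 0, "wx": -1, "wy": 0, "wz": 0, "fingers": 0},
    {"dx": 0, "dy": 0, "dz": 0, "wx": -1, "wy": 0, "wz": 0, "fingers": 0},
    {"dx": 0, "dy": 0, "dz": 0, "wx": -1, "wy": 0, "wz": 0, "fingers": 0},
    {"dx": 0, "dy": 0, "dz": 0, "wx": -1, "wy": 0, "wz": 0, "fingers": 0}
  ]
}}

```text
clock: 17.92
eef_pos: [470.5, 214.2, 194.0]
tool_rot: [-1.309, 1.567, 1.532]
force: [-0.2, 0.4, 0.1]
width: 85.5
```

```bash
python3 - <<'E'
from fit import *
ctrl.get_image('top');st();im=save('wrist','w9.png'); save('top','t9.png'); p,R=tool(); yaw=np.degrees(np.arctan2(R[1,1],R[0,1])); print(yaw)
o=measure(['wrist','top']); v=fit(o,[499,217.5,.222,.0]); print(v.round(3))
for d in ctrl.mark_of('knob_grip','wrist')[:2]: print(d,ray(d['point'],108,'wrist'))
g=np.array((469.6,210.9,117.))
im=im[:,:,::-1].copy()
for a in (250,260,270):
    e=np.array([np.cos(np.radians(a)),np.sin(np.radians(a)),0])*22
    A=proj(g+e,'wrist');B=proj(g-e,'wrist'); print(a,A,B); cv2.line(im,tuple(A.astype(int)),tuple(B.astype(int)),(0,0,255) if a==260 else (0,255,255),1)
cv2.imwrite('pics/w9o.png',im)
E
```

```text
{'clock': 17.975, 'qpos': [0.243, 0.777, -1.207, 1.909, 0.837, 1.076, 1.524], 'eef_pos': [470.462, 214.097, 193.968], 'tool_rot': [-1.276, 1.567, 1.569], 'force': [-0.8, 0.176, -0.885], 'torque': [0.011, -0.057, 0.001], 'width': 85.394}
-107.52748687266423
wrist knob_grip [326. 250.] [ 0.9 -0.5]
wrist nest [325. 212.] [-0.2 -0.1]
wrist bearing [325. 212.] [-0.4  0.4]
wrist swing_arm [231. 273.] [ 0.4 -0. ]
wrist fixture [296. 226.] [-0.3 -2.6]
top nest [336. 210.] [ 0.5 -0.2]
top bearing [368. 291.] [-32.  -80.4]
top fixture [334. 198.] [-0.4 -1.2]
[ 4.97928e+02  2.15734e+02  1.91000e-01 -1.40000e-02]
{'point': [325.5, 249.5], 'conf': 0.67} [468.90179097 211.32131413 108.        ]
250 [325.983921   219.32334314] [322.70728385 286.97417455]
260 [319.50603885 219.59307326] [328.80578585 286.73504764]
270 [313.18715272 220.94451616] [334.77921469 285.53412679]
```

View pics/w9o.png

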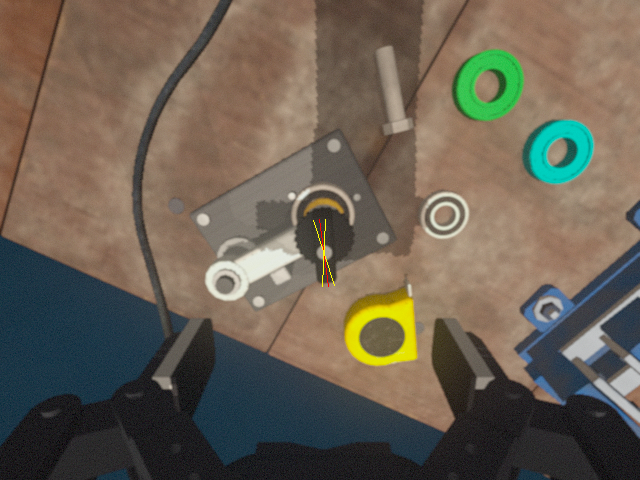

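```bash
python3 - <<'E'
from h import *
im=cv2.imread('pics/w9.png'); o=cv2.resize(im[185:305,265:385],(600,600),interpolation=cv2.INTER_CUBIC)
g=(im[185:305,265:385].max(2)).astype(int)
g2=cv2.resize(np.clip(im[185:305,265:385].astype(int)*3,0,255).astype(np.uint8),(600,600),interpolation=cv2.INTER_CUBIC)
cv2.imwrite('pics/k9.png',g2)
E
```

```text
(no output)
```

View pics/k9.png

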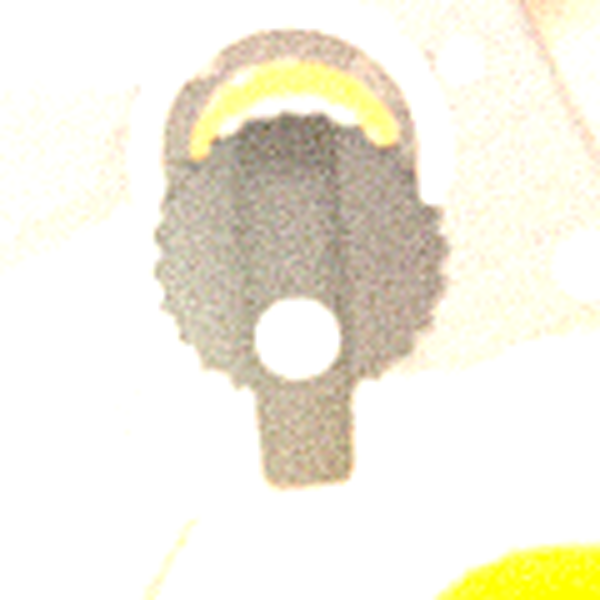

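>>> {"method": "servo_tool", "body": {
  "rows": [
    {"dx": 0, "dy": 0.004, "dz": 0, "wx": -0.75, "wy": 0, "wz": 0, "fingers": 0},
    {"dx": 0.05, "dy": 0, "dz": 0, "wx": 0, "wy": 0, "wz": 0, "fingers": 0},
    {"dx": 0.03, "dy": 0, "dz": 0, "wx": 0, "wy": 0, "wz": 0, "fingers": 0},
    {"dx": 0, "dy": 0, "dz": 0, "wx": 0, "wy": 0, "wz": 0, "fingers": 0}
  ]
}}

```text
clock: 19.12
eef_pos: [468.9, 209.1, 132.6]
tool_rot: [0.696, 1.568, -2.672]
force: [0.3, -0.5, -0.2]
width: 85.4
```

```bash
python3 - <<'E'
from fit import *
st();save('wrist','w10.png');p,R=tool(); yaw=np.degrees(np.arctan2(R[1,1],R[0,1])); print(yaw,R[:,0])
rel((469.6,211.1,90))
for d in ctrl.mark_of('knob_grip','wrist')[:2]: print(d,ray(d['point'],108,'wrist'))
E
```

```text
{'clock': 19.125, 'qpos': [0.201, 0.849, -1.125, 1.97, 0.949, 0.984, 1.512], 'eef_pos': [468.851, 209.124, 132.649], 'tool_rot': [0.696, 1.568, -2.672], 'force': [0.253, -0.5, -0.212], 'torque': [0.056, 0.03, 0.018], 'width': 85.426}
-102.96147068690816 [-8.78524094e-04  5.48638467e-05 -9.99999613e-01]
total tool delta units [ 0.0584 -0.0016  0.0001] y axis [-0.224 -0.975  0.   ] z axis [-0.975  0.224  0.001] x [-0.001  0.    -1.   ]
{'point': [323.0, 301.3], 'conf': 0.72} [471.0969466  214.06531668 108.        ]
```

View pics/w10.png

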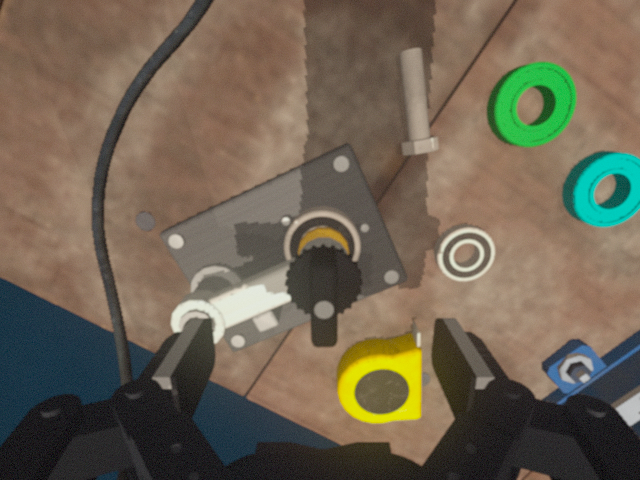

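>>> {"method": "servo_tool", "body": {
  "rows": [
    {"dx": 0.03, "dy": -0.0018, "dz": 0, "wx": 0, "wy": 0, "wz": 0, "fingers": 0},
    {"dx": 0.02, "dy": 0, "dz": 0, "wx": 0, "wy": 0, "wz": 0, "fingers": 0},
    {"dx": 0.006, "dy": 0, "dz": 0, "wx": 0, "wy": 0, "wz": 0, "fingers": 0},
    {"dx": 0, "dy": 0, "dz": 0, "wx": 0, "wy": 0, "wz": 0, "fingers": 0.6},
    {"dx": 0, "dy": 0, "dz": 0, "wx": 0, "wy": 0, "wz": 0, "fingers": 0.6}
  ]
}}

```text
clock: 19.85
eef_pos: [470.3, 211.4, 92.4]
tool_rot: [-2.31, 1.57, 0.605]
force: [-0.5, -0.3, 0.4]
width: 51.3
```

```bash
python3 - <<'E'
from fit import *
st();save('wrist','w11.png');p,R=tool(); yaw=np.degrees(np.arctan2(R[1,1],R[0,1])); print(yaw,R[:,0])
E
```

```text
{'clock': 19.85, 'qpos': [0.165, 0.901, -1.066, 1.995, 1.034, 0.925, 1.447], 'eef_pos': [470.32, 211.389, 92.425], 'tool_rot': [-2.31, 1.57, 0.605], 'force': [-0.474, -0.304, 0.406], 'torque': [0.03, 0.007, 0.004], 'width': 51.31}
-102.98454555878493 [ 8.93534115e-04  5.20100938e-04 -9.99999466e-01]
```

View pics/w11.png

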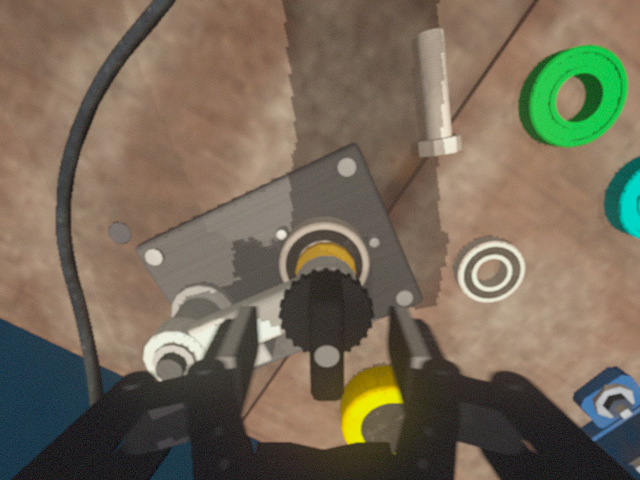

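>>> {"method": "servo_tool", "body": {
  "rows": [
    {"dx": 0.002, "dy": 0, "dz": 0.001, "wx": 0, "wy": 0, "wz": 0, "fingers": 0.7},
    {"dx": 0, "dy": 0, "dz": 0, "wx": 0, "wy": 0, "wz": 0, "fingers": 0.75},
    {"dx": 0, "dy": 0, "dz": 0, "wx": 0, "wy": 0, "wz": 0, "fingers": 0.78}
  ]
}}

```text
clock: 20.27
eef_pos: [469.3, 211.2, 90.4]
tool_rot: [2.544, 1.571, -0.825]
force: [0.5, 0.8, -0.0]
width: 18.6
```

>>> {"method": "servo_tool", "body": {
  "rows": [
    {"dx": 0, "dy": 0, "dz": 0, "wx": 0, "wy": 0, "wz": 0, "fingers": 0.82},
    {"dx": 0, "dy": 0, "dz": 0, "wx": 0, "wy": 0, "wz": 0, "fingers": 0.82}
  ]
}}

```text
clock: 20.52
eef_pos: [469.3, 211.3, 90.3]
tool_rot: [-2.432, 1.571, 0.483]
force: [1.2, -0.3, -0.1]
width: 15.4
```

```bash
python3 - <<'E'
from fit import *
st();save('wrist','w12.png')
E
```

```text
{'clock': 20.525, 'qpos': [0.163, 0.904, -1.063, 1.998, 1.038, 0.922, 1.443], 'eef_pos': [469.29, 211.265, 90.345], 'tool_rot': [-2.432, 1.571, 0.483], 'force': [1.235, -0.271, -0.137], 'torque': [-0.015, 0.062, 0.002], 'width': 15.385}
```

View pics/w12.png

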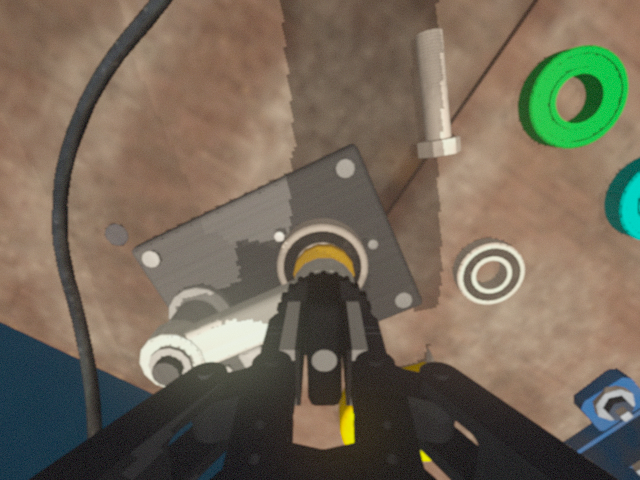

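>>> {"method": "servo_tool", "body": {
  "rows": [
    {"dx": 0, "dy": 0, "dz": 0, "wx": 0, "wy": 0, "wz": 0, "fingers": 0.86},
    {"dx": 0, "dy": 0, "dz": 0, "wx": 0, "wy": 0, "wz": 0, "fingers": 1},
    {"dx": 0, "dy": 0, "dz": 0, "wx": 0, "wy": 0, "wz": 0, "fingers": 1}
  ]
}}

```text
clock: 20.95
eef_pos: [469.1, 211.3, 90.5]
tool_rot: [0.626, 1.571, -2.741]
force: [-1.8, -1.2, 2.5]
width: 11.7
```

```bash
python3 - <<'E'
from fit import *
for _ in range(3): st(); ctrl.get_image('wrist')
E
```

```text
{'clock': 20.95, 'qpos': [0.163, 0.903, -1.063, 1.998, 1.037, 0.922, 1.443], 'eef_pos': [469.052, 211.316, 90.461], 'tool_rot': [0.626, 1.571, -2.741], 'force': [-1.788, -1.166, 2.516], 'torque': [-0.109, 0.343, 0.119], 'width': 11.718}
{'clock': 21.0, 'qpos': [0.163, 0.903, -1.063, 1.998, 1.037, 0.922, 1.443], 'eef_pos': [469.082, 211.294, 90.452], 'tool_rot': [0.874, 1.571, -2.494], 'force': [-1.582, -0.76, 2.761], 'torque': [-0.09, 0.342, 0.121], 'width': 11.807}
{'clock': 21.05, 'qpos': [0.163, 0.903, -1.063, 1.998, 1.037, 0.922, 1.443], 'eef_pos': [469.062, 211.294, 90.447], 'tool_rot': [0.517, 1.571, -2.851], 'force': [-2.17, -0.524, 2.953], 'torque': [-0.105, 0.347, 0.097], 'width': 11.779}
```

>>> {"method": "servo_tool", "body": {
  "rows": [
    {"dx": 0, "dy": 0, "dz": 0, "wx": 0.5, "wy": 0, "wz": 0, "fingers": 1},
    {"dx": 0, "dy": 0, "dz": 0, "wx": 0.8, "wy": 0, "wz": 0, "fingers": 1},
    {"dx": 0, "dy": 0, "dz": 0, "wx": 0.8, "wy": 0, "wz": 0, "fingers": 1}
  ]
}}

```text
clock: 21.48
eef_pos: [468.8, 211.4, 90.4]
tool_rot: [0.25, 1.57, 2.943]
force: [-2.5, -0.1, 4.9]
width: 11.8
```

```bash
cat > q.py <<'E'
from fit import *
import sys
def y(): p,R=tool(); return np.degrees(np.arctan2(R[1,1],R[0,1]))
st(); ctrl.get_image('wrist'); s=ctrl.read_state(); print('yaw',y(),'f',np.round(s['force'],2),'t',np.round(s['torque'],3),'q7',s['qpos'][6],'tau7',s['tau'][6], s['clock'])
E
python3 q.py
```

```text
{'clock': 21.475, 'qpos': [0.144, 0.88, -1.02, 1.998, 1.01, 0.887, 1.245], 'eef_pos': [468.841, 211.359, 90.419], 'tool_rot': [0.25, 1.57, 2.943], 'force': [-2.484, -0.055, 4.897], 'torque': [-0.086, 0.513, 0.177], 'width': 11.78}
yaw -115.85613573002867 f [-3.16  0.44  2.53] t [ 0.089  0.549 -0.042] q7 1.24274231952084 tau7 -0.040221777744591236 21.525
```

```bash
python3 q.py | tail -1; python3 - <<'E'
from h import *
for _ in range(3):
    im=ctrl.get_image('wrist'); s=ctrl.read_state(); print(np.round(s['force'],2),np.round(s['torque'],3))
cv2.imwrite('pics/w13.png',im[:,:,::-1])
E
```

```text
yaw -115.60178590841682 f [-2.3   0.29  4.33] t [-0.014  0.633 -0.118] q7 1.2469085872117347 tau7 -0.24825417436659336 21.575
[-2.31  0.13  4.17] [-0.     0.708 -0.16 ]
[-3.75 -1.06  5.1 ] [-0.053  0.759 -0.109]
[-3.35 -0.76  5.84] [-0.065  0.762 -0.098]
```

>>> {"method": "servo_tool", "body": {
  "rows": [
    {"dx": 0, "dy": 0, "dz": 0, "wx": 0.8, "wy": 0, "wz": 0, "fingers": 1},
    {"dx": 0, "dy": 0, "dz": 0, "wx": 0.8, "wy": 0, "wz": 0, "fingers": 1}
  ]
}}

```text
clock: 21.98
eef_pos: [468.7, 211.4, 90.4]
tool_rot: [0.188, 1.57, 2.715]
force: [-3.9, 0.1, 5.1]
width: 11.9
```

```bash
python3 q.py; python3 q.py | tail -1; python3 - <<'E'
from h import *
im=ctrl.get_image('wrist'); cv2.imwrite('pics/w14.png',im[:,:,::-1])
a=cv2.imread('pics/w12.png')[200:420,220:440]; b=cv2.imread('pics/w13.png')[200:420,220:440]; c=im[200:420,220:440,::-1]
cv2.imwrite('pics/c14.png',cv2.resize(np.hstack([a,b,c]),(795,265)))
E
```

```text
{'clock': 21.975, 'qpos': [0.128, 0.863, -0.986, 1.999, 0.988, 0.861, 1.099], 'eef_pos': [468.737, 211.447, 90.406], 'tool_rot': [0.188, 1.57, 2.715], 'force': [-3.937, 0.098, 5.054], 'torque': [0.002, 0.852, 0.095], 'width': 11.904}
yaw -125.38097293324886 f [-3.85  0.42  4.38] t [0.101 0.823 0.007] q7 1.0963595334583154 tau7 -0.038108546286821365 22.025
yaw -125.15062907719636 f [-4.14  0.87  5.25] t [ 0.003  0.911 -0.095] q7 1.1001239390752071 tau7 -0.2248154254630208 22.075
```

View pics/c14.png

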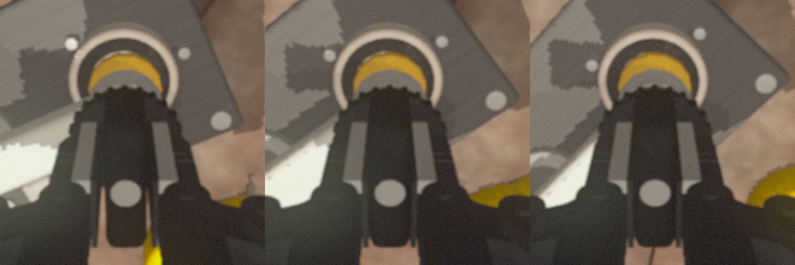

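>>> {"method": "servo_tool", "body": {
  "rows": [
    {"dx": -0.0005, "dy": 0.0004, "dz": 0.0005, "wx": 0.8, "wy": 0, "wz": 0, "fingers": 1},
    {"dx": 0, "dy": 0, "dz": 0, "wx": 0.8, "wy": 0, "wz": 0, "fingers": 1},
    {"dx": 0, "dy": 0, "dz": 0, "wx": 0.8, "wy": 0, "wz": 0, "fingers": 1}
  ]
}}

```text
clock: 22.5
eef_pos: [468.5, 211.5, 90.5]
tool_rot: [-0.125, 1.57, 2.151]
force: [-3.3, 1.2, 1.2]
width: 12.1
```

```bash
python3 q.py;python3 q.py|tail -1
```

```text
{'clock': 22.5, 'qpos': [0.102, 0.837, -0.932, 2.0, 0.952, 0.82, 0.881], 'eef_pos': [468.528, 211.531, 90.492], 'tool_rot': [-0.125, 1.57, 2.151], 'force': [-3.329, 1.159, 1.234], 'torque': [0.157, 0.682, 0.12], 'width': 12.132}
yaw -139.71851318390858 f [-3.41  1.91  0.42] t [ 0.329  0.69  -0.001] q7 0.878599152262913 tau7 -0.06469264626502991 22.55
yaw -139.49358692166686 f [-3.26  1.03  1.52] t [ 0.057  0.622 -0.134] q7 0.88228573530072 tau7 -0.24423770606517792 22.6
```

>>> {"method": "servo_tool", "body": {
  "rows": [
    {"dx": 0, "dy": 0, "dz": 0, "wx": 0.8, "wy": 0, "wz": 0, "fingers": 1},
    {"dx": 0, "dy": 0, "dz": 0, "wx": 0.8, "wy": 0, "wz": 0, "fingers": 1},
    {"dx": 0, "dy": 0, "dz": 0, "wx": 0.8, "wy": 0, "wz": 0, "fingers": 1}
  ]
}}

```text
clock: 22.98
eef_pos: [468.4, 211.5, 90.5]
tool_rot: [0.348, 1.57, 2.374]
force: [-4.1, 1.1, 1.3]
width: 11.7
```

```bash
python3 q.py;python3 q.py|tail -1; python3 - <<'E'
from h import *
im=ctrl.get_image('wrist'); cv2.imwrite('pics/w15.png',im[:,:,::-1])
s=ctrl.get_image('side'); cv2.imwrite('pics/s15.png',s[:,:,::-1])
b=cv2.resize(im[200:420,220:440,::-1],(400,400)); c=cv2.resize(s[210:310,310:410,::-1],(400,400))
cv2.imwrite('pics/c15.png',np.hstack([b,c]))
E
```

```text
{'clock': 22.975, 'qpos': [0.073, 0.813, -0.876, 2.001, 0.912, 0.781, 0.667], 'eef_pos': [468.429, 211.519, 90.511], 'tool_rot': [0.348, 1.57, 2.374], 'force': [-4.067, 1.074, 1.254], 'torque': [0.256, 0.777, 0.129], 'width': 11.737}
yaw -154.0590775275295 f [-3.39  1.08  0.7 ] t [ 0.257  0.729 -0.028] q7 0.6648838741475022 tau7 -0.07855202537029982 23.025
yaw -153.83846505614926 f [-3.37  1.84  0.6 ] t [ 0.167  0.719 -0.088] q7 0.6684056245413961 tau7 -0.26673576794564724 23.075
```

View pics/c15.png

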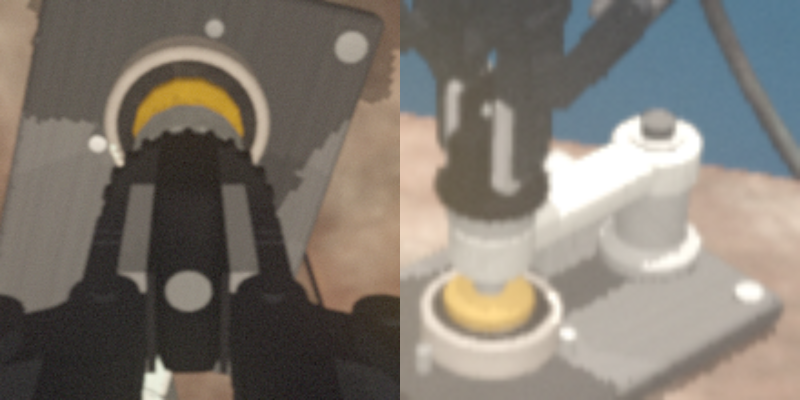

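>>> {"method": "servo_tool", "body": {
  "rows": [
    {"dx": 0, "dy": 0, "dz": 0, "wx": 0.8, "wy": 0, "wz": 0, "fingers": 1},
    {"dx": 0, "dy": 0, "dz": 0, "wx": 0.8, "wy": 0, "wz": 0, "fingers": 1},
    {"dx": 0, "dy": 0, "dz": 0, "wx": 0.8, "wy": 0, "wz": 0, "fingers": 1}
  ]
}}

```text
clock: 23.55
eef_pos: [468.4, 211.5, 90.5]
tool_rot: [0.664, 1.57, 2.438]
force: [-4.3, 1.4, 2.2]
width: 12.3
```

```bash
python3 q.py;python3 q.py|tail -1
```

```text
{'clock': 23.55, 'qpos': [0.041, 0.789, -0.816, 2.002, 0.868, 0.743, 0.456], 'eef_pos': [468.418, 211.48, 90.547], 'tool_rot': [0.664, 1.57, 2.438], 'force': [-4.321, 1.426, 2.204], 'torque': [0.271, 0.894, 0.174], 'width': 12.281}
yaw -168.48883328037593 f [-3.9   1.56  0.31] t [ 0.413  0.829 -0.068] q7 0.45387473242858417 tau7 -0.07807501126080751 23.6
yaw -168.26542091069345 f [-3.64  1.42  0.  ] t [ 0.376  0.928 -0.085] q7 0.4573941874894306 tau7 -0.2261446276679635 23.65
```

>>> {"method": "servo_tool", "body": {
  "rows": [
    {"dx": 0, "dy": 0, "dz": 0, "wx": 0.8, "wy": 0, "wz": 0, "fingers": 1},
    {"dx": 0, "dy": 0, "dz": 0, "wx": 0.8, "wy": 0, "wz": 0, "fingers": 1},
    {"dx": 0, "dy": 0, "dz": 0, "wx": 0.8, "wy": 0, "wz": 0, "fingers": 1}
  ]
}}

```text
clock: 24.02
eef_pos: [468.5, 211.7, 90.8]
tool_rot: [0.437, 1.57, 1.961]
force: [-3.4, 1.7, 2.3]
width: 12.2
```

```bash
python3 q.py;python3 q.py|tail -1; python3 - <<'E'
from h import *
im=ctrl.get_image('wrist'); cv2.imwrite('pics/w16.png',im[:,:,::-1])
s=ctrl.get_image('side'); cv2.imwrite('pics/s16.png',s[:,:,::-1])
b=cv2.resize(im[200:420,220:440,::-1],(400,400)); c=cv2.resize(s[210:310,310:410,::-1],(400,400))
cv2.imwrite('pics/c16.png',np.hstack([b,c]))
E
```

```text
{'clock': 24.025, 'qpos': [0.006, 0.767, -0.755, 2.003, 0.82, 0.706, 0.251], 'eef_pos': [468.472, 211.733, 90.785], 'tool_rot': [0.437, 1.57, 1.961], 'force': [-3.401, 1.709, 2.293], 'torque': [0.355, 0.995, 0.233], 'width': 12.24}
yaw 177.1802714139223 f [-3.84  2.45  1.67] t [ 0.49   0.965 -0.002] q7 0.24834724971082875 tau7 -0.1392707834020257 24.075
yaw 177.39031811057023 f [-5.36  0.89  4.09] t [ 0.408  1.058 -0.025] q7 0.2516289903749565 tau7 -0.27047937735915184 24.125
```

View pics/c16.png

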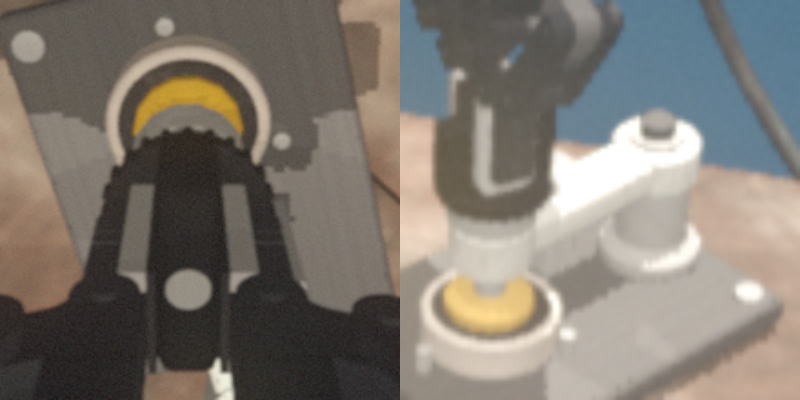

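>>> {"method": "servo_tool", "body": {
  "rows": [
    {"dx": 0, "dy": 0, "dz": 0, "wx": 0.7, "wy": 0, "wz": 0, "fingers": 1},
    {"dx": 0, "dy": 0, "dz": 0, "wx": 0.7, "wy": 0, "wz": 0, "fingers": 1}
  ]
}}

```text
clock: 24.48
eef_pos: [468.5, 211.9, 90.9]
tool_rot: [0.375, 1.57, 1.753]
force: [-4.5, 2.3, 4.5]
width: 12.1
```

```bash
python3 q.py;python3 q.py|tail -1
```

```text
{'clock': 24.475, 'qpos': [-0.015, 0.754, -0.718, 2.003, 0.79, 0.686, 0.132], 'eef_pos': [468.516, 211.884, 90.865], 'tool_rot': [0.375, 1.57, 1.753], 'force': [-4.507, 2.297, 4.468], 'torque': [0.489, 1.168, 0.28], 'width': 12.07}
yaw 168.80161570099023 f [-4.72  2.69  2.99] t [0.65  1.137 0.09 ] q7 0.13039855869493336 tau7 -0.19106464460492134 24.525
yaw 168.97109455910015 f [-4.54  2.93  3.  ] t [ 0.551  1.097 -0.011] q7 0.1329770180615765 tau7 -0.2059717057272792 24.575
```

>>> {"method": "servo_tool", "body": {
  "rows": [
    {"dx": 0, "dy": 0, "dz": 0, "wx": 0.7, "wy": 0, "wz": 0, "fingers": 1},
    {"dx": 0, "dy": 0, "dz": 0, "wx": 0.7, "wy": 0, "wz": 0, "fingers": 1}
  ]
}}

```text
clock: 24.82
eef_pos: [468.6, 212.0, 90.9]
tool_rot: [0.366, 1.57, 1.598]
force: [-4.6, 2.9, 4.0]
width: 12.0
```

```bash
python3 q.py;python3 q.py|tail -1
```

```text
{'clock': 24.825, 'qpos': [-0.037, 0.743, -0.681, 2.004, 0.759, 0.665, 0.016], 'eef_pos': [468.566, 212.023, 90.904], 'tool_rot': [0.366, 1.57, 1.598], 'force': [-4.629, 2.949, 4.014], 'torque': [0.619, 1.11, 0.191], 'width': 12.036}
yaw 160.40064379714477 f [-4.6   2.22  3.39] t [0.66  1.141 0.042] q7 0.013647838475200744 tau7 -0.1466934336349368 24.875
yaw 160.57709719416 f [-4.65  2.52  4.62] t [ 0.557  1.046 -0.052] q7 0.016261141701439063 tau7 -0.20760707091540098 24.925
```

>>> {"method": "servo_tool", "body": {
  "rows": [
    {"dx": 0, "dy": 0, "dz": 0, "wx": 0.7, "wy": 0, "wz": 0, "fingers": 1},
    {"dx": 0, "dy": 0, "dz": 0, "wx": 0.7, "wy": 0, "wz": 0, "fingers": 1}
  ]
}}

```text
clock: 25.18
eef_pos: [468.6, 212.2, 90.9]
tool_rot: [0.451, 1.569, 1.535]
force: [-4.2, 2.4, 3.4]
width: 12.2
```

```bash
python3 q.py;python3 q.py|tail -1; python3 - <<'E'
from h import *
im=ctrl.get_image('wrist'); cv2.imwrite('pics/w17.png',im[:,:,::-1])
s=ctrl.get_image('side'); cv2.imwrite('pics/s17.png',s[:,:,::-1])
b=cv2.resize(im[200:420,220:440,::-1],(400,400)); c=cv2.resize(s[210:310,310:410,::-1],(400,400))
cv2.imwrite('pics/c17.png',np.hstack([b,c]))
E
```

```text
{'clock': 25.175, 'qpos': [-0.06, 0.732, -0.642, 2.004, 0.725, 0.646, -0.1], 'eef_pos': [468.639, 212.183, 90.916], 'tool_rot': [0.451, 1.569, 1.535], 'force': [-4.159, 2.379, 3.439], 'torque': [0.692, 1.05, 0.086], 'width': 12.224}
yaw 151.98655060504373 f [-4.63  3.25  2.33] t [ 0.653  1.06  -0.075] q7 -0.1015737336378814 tau7 -0.07833943935111165 25.225
yaw 152.1764757146925 f [-4.64  2.75  4.79] t [ 0.639  1.028 -0.   ] q7 -0.0988677224254306 tau7 -0.21182735916227102 25.275
```

View pics/c17.png

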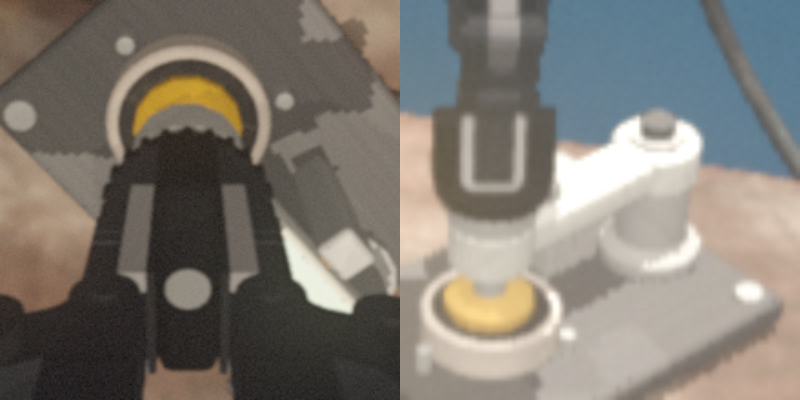

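>>> {"method": "servo_tool", "body": {
  "rows": [
    {"dx": 0, "dy": 0, "dz": 0, "wx": 0.7, "wy": 0, "wz": 0, "fingers": 1},
    {"dx": 0, "dy": 0, "dz": 0, "wx": 0.7, "wy": 0, "wz": 0, "fingers": 1}
  ]
}}

```text
clock: 25.62
eef_pos: [468.7, 212.3, 90.9]
tool_rot: [0.528, 1.569, 1.467]
force: [-5.3, 3.6, 3.5]
width: 11.9
```

```bash
python3 q.py;python3 q.py|tail -1
```

```text
{'clock': 25.625, 'qpos': [-0.084, 0.721, -0.604, 2.005, 0.691, 0.627, -0.213], 'eef_pos': [468.706, 212.31, 90.9], 'tool_rot': [0.528, 1.569, 1.467], 'force': [-5.322, 3.615, 3.507], 'torque': [0.7, 1.094, 0.137], 'width': 11.915}
yaw 143.60968584384912 f [-3.91  4.24  1.62] t [0.823 1.068 0.048] q7 -0.21481372933515286 tau7 -0.1397553412243724 25.675
yaw 143.7888862074779 f [-4.47  3.32  3.43] t [ 0.69   1.046 -0.059] q7 -0.21232383181775938 tau7 -0.1987443258985877 25.725
```

>>> {"method": "servo_tool", "body": {
  "rows": [
    {"dx": 0, "dy": 0, "dz": 0, "wx": 0.7, "wy": 0, "wz": 0, "fingers": 1},
    {"dx": 0, "dy": 0, "dz": 0, "wx": 0.7, "wy": 0, "wz": 0, "fingers": 1}
  ]
}}

```text
clock: 25.98
eef_pos: [468.8, 212.4, 90.9]
tool_rot: [0.585, 1.569, 1.377]
force: [-3.2, 3.3, 2.7]
width: 11.7
```

```bash
python3 q.py;python3 q.py|tail -1
```

```text
{'clock': 25.975, 'qpos': [-0.108, 0.712, -0.564, 2.005, 0.655, 0.609, -0.325], 'eef_pos': [468.784, 212.44, 90.901], 'tool_rot': [0.585, 1.569, 1.377], 'force': [-3.154, 3.343, 2.727], 'torque': [0.752, 0.99, 0.244], 'width': 11.659}
yaw 135.23501741571988 f [-4.3   3.97  2.66] t [0.868 1.005 0.103] q7 -0.32646211986119117 tau7 -0.17304075881838799 26.025
yaw 135.40994417262442 f [-4.4   4.01  2.11] t [ 0.747  0.975 -0.067] q7 -0.323936001534239 tau7 -0.20188428461551666 26.075
```

>>> {"method": "servo_tool", "body": {
  "rows": [
    {"dx": 0, "dy": 0, "dz": 0, "wx": 0.7, "wy": 0, "wz": 0, "fingers": 1},
    {"dx": 0, "dy": 0, "dz": 0, "wx": 0.7, "wy": 0, "wz": 0, "fingers": 1}
  ]
}}

```text
clock: 26.32
eef_pos: [468.9, 212.5, 90.9]
tool_rot: [0.646, 1.569, 1.291]
force: [-4.1, 3.5, 3.3]
width: 12.3
```

```bash
python3 q.py;python3 q.py|tail -1; python3 - <<'E'
from h import *
im=ctrl.get_image('wrist'); cv2.imwrite('pics/w18.png',im[:,:,::-1])
s=ctrl.get_image('side'); cv2.imwrite('pics/s18.png',s[:,:,::-1])
a=cv2.imread('pics/s15.png')[250:310,310:410]; a2=cv2.imread('pics/s16.png')[250:310,310:410]
c=s[250:310,310:410,::-1]
cv2.imwrite('pics/c18.png',cv2.resize(np.hstack([a,a2,c]),(795,160),interpolation=cv2.INTER_CUBIC))
E
```

```text
{'clock': 26.325, 'qpos': [-0.133, 0.703, -0.525, 2.006, 0.617, 0.592, -0.435], 'eef_pos': [468.911, 212.534, 90.938], 'tool_rot': [0.646, 1.569, 1.291], 'force': [-4.074, 3.547, 3.288], 'torque': [0.836, 0.927, 0.184], 'width': 12.312}
yaw 126.8355714873009 f [-3.19  4.23  1.69] t [0.912 0.969 0.001] q7 -0.436644697550639 tau7 -0.10824104072526097 26.375
yaw 127.01255068295042 f [-4.01  3.85  1.88] t [ 0.821  0.943 -0.053] q7 -0.4341978464057458 tau7 -0.19658201839774847 26.425
```

View pics/c18.png

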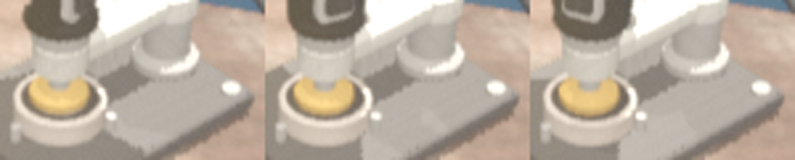

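>>> {"method": "servo_tool", "body": {
  "rows": [
    {"dx": 0, "dy": 0, "dz": 0, "wx": 0.7, "wy": 0, "wz": 0, "fingers": 1},
    {"dx": 0, "dy": 0, "dz": 0, "wx": 0.7, "wy": 0, "wz": 0, "fingers": 1}
  ]
}}

```text
clock: 26.78
eef_pos: [469.0, 212.6, 90.9]
tool_rot: [0.761, 1.569, 1.259]
force: [-3.6, 3.7, 2.9]
width: 11.7
```

```bash
python3 q.py;python3 q.py|tail -1
```

```text
{'clock': 26.775, 'qpos': [-0.158, 0.695, -0.485, 2.006, 0.577, 0.576, -0.543], 'eef_pos': [469.026, 212.614, 90.935], 'tool_rot': [0.761, 1.569, 1.259], 'force': [-3.636, 3.671, 2.898], 'torque': [0.841, 0.893, 0.119], 'width': 11.734}
yaw 118.42789526641202 f [-3.2   3.99  2.42] t [ 0.959  0.898 -0.022] q7 -0.5453477958388583 tau7 -0.07792067946866155 26.825
yaw 118.60930404466897 f [-3.98  3.45  2.02] t [ 0.857  0.837 -0.095] q7 -0.5428817366863304 tau7 -0.1959235779941082 26.875
```

>>> {"method": "servo_tool", "body": {
  "rows": [
    {"dx": 0, "dy": 0, "dz": 0, "wx": 0.5, "wy": 0, "wz": 0, "fingers": 1}
  ]
}}

```text
clock: 27.0
eef_pos: [469.1, 212.6, 90.9]
tool_rot: [0.762, 1.569, 1.209]
force: [-3.0, 4.1, 2.6]
width: 11.7
```

```bash
python3 q.py;python3 q.py|tail -1; python3 - <<'E'
from fit import *
im=save('wrist','w19.png'); save('top','t19.png'); save('side','s19.png')
o=measure(['wrist','side']); v=fit(o,[499,217.5,.222,.0]); print(v.round(3),pts(v))
E
```

```text
{'clock': 27.0, 'qpos': [-0.167, 0.692, -0.471, 2.006, 0.563, 0.571, -0.581], 'eef_pos': [469.077, 212.618, 90.936], 'tool_rot': [0.762, 1.569, 1.209], 'force': [-3.009, 4.116, 2.555], 'torque': [0.886, 0.922, 0.105], 'width': 11.668}
yaw 115.52227438324958 f [-3.21  4.37  2.22] t [0.965 0.862 0.041] q7 -0.5825942570800118 tau7 -0.08724549086764455 27.05
yaw 115.63841716260502 f [-3.75  4.51  2.56] t [ 0.849  0.815 -0.064] q7 -0.580954498665461 tau7 -0.11532405624166131 27.1
wrist knob_grip [324. 345.] [-3.1 -0.2]
wrist nest [322. 255.] [-0.2 -0.6]
wrist bearing [10. 89.] [312.7 165.9]
wrist swing_arm [476. 318.] [0.7 0.7]
wrist fixture [368. 259.] [-0.9 -1.3]
side knob_grip [333. 242.] [-0.9 -0.4]
side nest [333. 297.] [-3.3 -3.6]
side bearing [252. 360.] [ 77.9 -67.5]
side swing_arm [374. 253.] [-1.3 -0.5]
side fixture [344. 292.] [0.1 1.9]
[4.97781e+02 2.19490e+02 1.83000e-01 2.70000e-02] {'fixture': (np.float64(497.7809365094945), np.float64(219.4903117594534), 0), 'nest': (np.float64(468.28388762012287), np.float64(214.02001863951733), 16), 'bearing': (np.float64(468.28388762012287), np.float64(214.02001863951733), 16), 'swing_arm': (np.float64(551.8588594733425), np.float64(229.51918247933614), 54), 'knob_grip': (np.float64(468.7245355702107), np.float64(211.80805069254257), 108)}
```

View pics/w19.png

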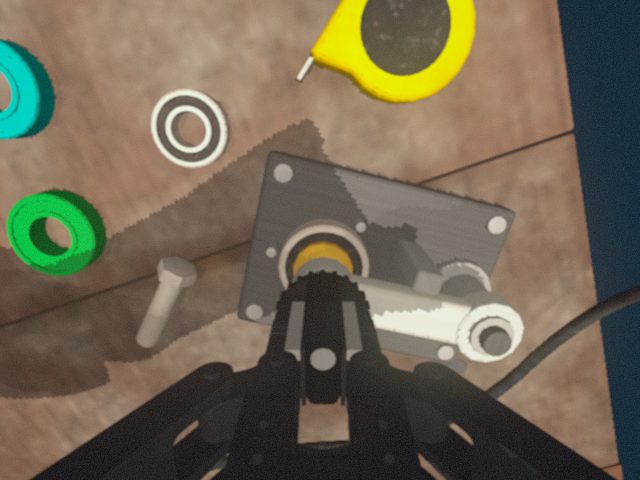

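>>> {"method": "servo_tool", "body": {
  "rows": [
    {"dx": 0, "dy": 0, "dz": 0, "wx": 0, "wy": 0, "wz": 0, "fingers": 0.6},
    {"dx": 0, "dy": 0, "dz": 0, "wx": 0, "wy": 0, "wz": 0, "fingers": 0.5},
    {"dx": 0, "dy": 0, "dz": 0, "wx": 0, "wy": 0, "wz": 0, "fingers": 0.5},
    {"dx": -0.02, "dy": 0, "dz": 0, "wx": 0, "wy": 0, "wz": 0, "fingers": 0.5},
    {"dx": -0.05, "dy": 0, "dz": 0, "wx": 0, "wy": 0, "wz": 0, "fingers": 0.5}
  ]
}}

```text
clock: 28.38
eef_pos: [467.9, 210.6, 143.4]
tool_rot: [-3.092, 1.568, -2.647]
force: [0.6, 0.3, 0.9]
width: 42.7
```

>>> {"method": "servo_tool", "body": {
  "rows": [
    {"dx": -0.07, "dy": 0, "dz": 0, "wx": 0, "wy": 0, "wz": 0, "fingers": 0.5},
    {"dx": -0.07, "dy": 0, "dz": 0, "wx": 0, "wy": 0, "wz": 0, "fingers": 0.5},
    {"dx": 0, "dy": 0, "dz": 0, "wx": 0, "wy": 0, "wz": 0, "fingers": 0.5},
    {"dx": 0, "dy": 0, "dz": 0, "wx": 0, "wy": 0, "wz": 0, "fingers": 0.5}
  ]
}}

```text
clock: 28.88
eef_pos: [468.6, 210.7, 248.7]
tool_rot: [-1.119, 1.57, -0.675]
force: [0.2, -0.7, -0.8]
width: 42.7
```

```bash
python3 - <<'E'
from fit import *
st(); im=save('wrist','w20.png'); save('top','t20.png'); save('side','s20.png')
o=measure(['wrist','top','side']); o=[q for q in o if q[1]!='bearing']; v=fit(o,[499,217.5,.222,.0]); print(v.round(3),{k:np.round(p,1).tolist() for k,p in pts(v).items()})
# wing angle helper
g=np.array((469.3,211.3,117.)); print(proj(g,'wrist'))
for a in (30,60,90,120,290,300,310): print(a,(proj(g+22*np.array([np.cos(np.radians(a)),np.sin(np.radians(a)),0]),'wrist')-proj(g,'wrist')).round(1))
b=cv2.resize(im[150:330,220:420,::-1],(667,600),interpolation=cv2.INTER_CUBIC); cv2.imwrite('pics/c20.png',b)
E
```

```text
{'clock': 28.875, 'qpos': [-0.031, 0.475, -0.647, 1.86, 0.354, 0.924, -0.398], 'eef_pos': [468.621, 210.709, 248.698], 'tool_rot': [-1.119, 1.57, -0.675], 'force': [0.217, -0.687, -0.803], 'torque': [-0.013, 0.035, -0.031], 'width': 42.709}
wrist knob_grip [324. 226.] [0.4 0.3]
wrist nest [323. 200.] [0.8 1.5]
wrist swing_arm [414. 228.] [0.7 0.2]
wrist fixture [355. 206.] [-3.2 -3.1]
top knob_grip [336. 201.] [-0.  -2.3]
top nest [336. 207.] [0.  2.5]
top swing_arm [322. 160.] [2.1 1.8]
top fixture [335. 196.] [-3.1  1.3]
side knob_grip [333. 242.] [-1.  -0.1]
side nest [331. 296.] [ 0.2 -2.4]
side swing_arm [373. 251.] [-1.1  0.3]
side fixture [343. 292.] [2.2 2.2]
[ 4.98908e+02  2.18798e+02  2.45000e-01 -7.00000e-03] {'fixture': [498.9, 218.8, 0.0], 'nest': [469.8, 211.5, 16.0], 'bearing': [469.8, 211.5, 16.0], 'swing_arm': [552.3, 232.1, 54.0], 'knob_grip': [469.7, 212.1, 108.0]}
[323.46871552 230.31906884]
30 [29.5 -2.2]
60 [ 24.7 -16.3]
90 [ 13.  -26.1]
120 [ -2.4 -28.9]
290 [-2.7 27.4]
300 [ 2.3 27.5]
310 [ 7.2 26.7]
```

View pics/c20.png

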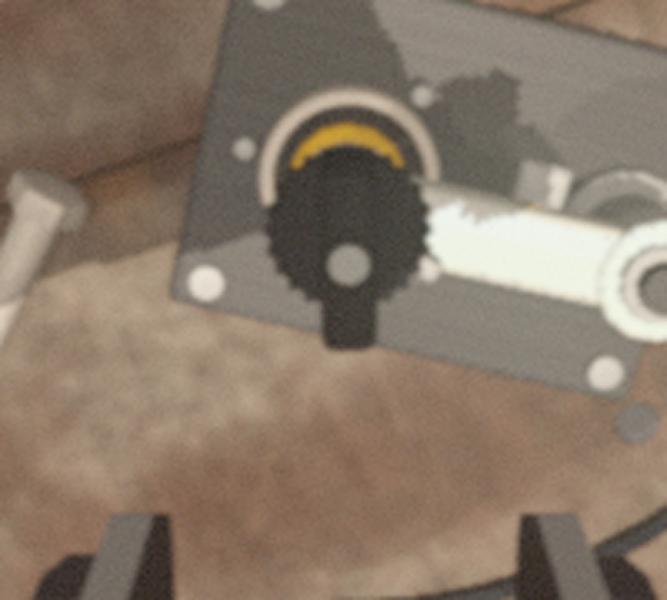

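View pics/s20.png

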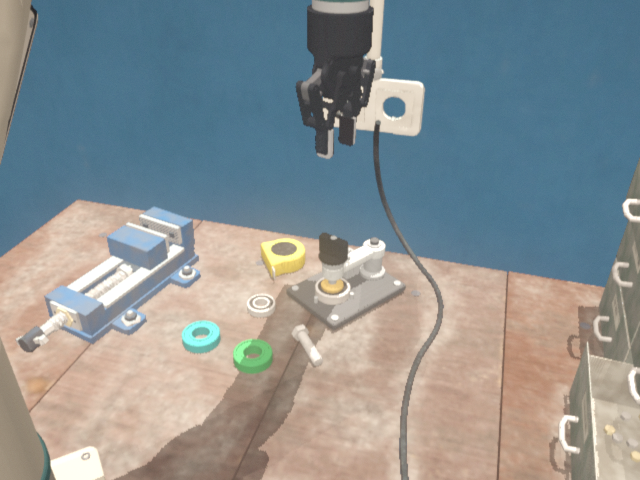

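```bash
python3 - <<'E'
from h import *
f,cx,cy,Rc,t=info('wrist'); p,R=tool()
C=R.T@(-Rc.T@t-p); Q=R.T@Rc.T   # cam in tool
def ry(px,z,p,eul):
    Rt=Rn.from_euler('xyz',eul).as_matrix(); o=np.array(p)+Rt@C; d=Rt@Q@np.array([(px[0]-cx)/f,(px[1]-cy)/f,1]); return o+d*(z-o[2])/d[2]
for z in (72,76,80):
    l0=ry((341,214),z,[506.562,206.499,404.047],[-0.611,1.57,-1.048]); l1=ry((291,178),z,[506.555,208.173,216.24],[2.108,1.571,-1.464])
    l2=ray((349,230.5),z,'wrist')
    for l,g in ((l0,(529,148)),(l1,(529,148)),(l2,(469.5,211.3))):
        d=l[:2]-g; print(z,d.round(1),np.hypot(*d).round(1),np.degrees(np.arctan2(d[1],d[0])).round(1))
E
```

```text
72 [-17.9  13.1] 22.2 143.8
72 [-16.2  16.9] 23.4 133.8
72 [25.8 -2.9] 26.0 -6.4
76 [-17.6  14.1] 22.6 141.4
76 [-16.8  16.4] 23.5 135.5
76 [25.  -1.9] 25.1 -4.4
80 [-17.4  15.1] 23.0 139.0
80 [-17.3  16. ] 23.6 137.3
80 [24.2 -0.9] 24.3 -2.2
```

```bash
python3 -c "
from h import *
st(); print(ctrl.finish_job())"
```

```text
{'clock': 29.775, 'qpos': [-0.032, 0.476, -0.647, 1.859, 0.354, 0.923, -0.398], 'eef_pos': [468.787, 211.179, 248.219], 'tool_rot': [-0.888, 1.571, -0.445], 'force': [0.413, -0.199, -0.016], 'torque': [0.0, -0.014, 0.002], 'width': 43.231}
the job is handed in; nothing more can be done
None
```

The job is handed in at about 29.8 s: the clamp arm is closed against its stop and the knob is tightened about two clicks. `finish_job` gives no verdict, so I only have my own checks.

**What I did**
- I pushed the arm with closed fingers along its arc. It stopped moving while the push rose to about 8 N, below the 12 N at which the fixture can slide.
- I gripped the wing knob and turned it clockwise 2.47 rad. Torque was about 0.13 N m while the screw ran, then swung between about 0.09 and 0.28 N m once the ratchet slipped, falling to near zero at standstill.
- I then let go and raised the gripper well clear.

**Last checks**
- **Slip:** the collar lug shows the screw turned about 1.41 rad, so the slip is about 1.05 rad (±0.1), inside the 0.5 to 1.85 limit. The torque readings gave 1.07 to 1.32 rad. The wing did not turn back on release.
- **Arm and fixture:** the final camera fit puts the knob within about 1 mm of the nest centre and the fixture within about 1.5 mm of where it started, which is about the measuring accuracy. Single fits scattered by 2 to 3 mm.
- **Bearing and other things:** the final pictures show the bearing still between its pins. The small bearing, tape measure and bolt looked unmoved, though I did not measure them at the end.

**Not confirmed**
- I could not measure the pad force on the bearing. I am inferring it exceeds 8 N from the ratchet slipping.
- The bearing detector picked a look-alike in several pictures, so I left it out of the last fit and judged the bearing by eye.

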